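# Trim the gas-cylinder balance level

## Task

The slim sample cylinder already hangs at the left end of the cylinder balance and holds that end down. Gently ease the thicker counter cylinder into the groove at the free right end, lowering it until the beam really carries it, so that the beam neither slams over nor gets pressed; then hang the small disc-footed trim weight on the left half of the bar, between the sample and the pivot, and slide it along until the beam comes to rest level, to within a degree. Leave all three hanging freely and do not disturb the other things on the bench.

Things in the scene. Friction and masses are not known exactly. Their poses are not given: they have to be found in the camera images.
- beam (a joint): Tilt of the balance beam about its pivot, rad: 0 level, positive with the left (+y) end up, stops at -0.09 and +0.09. Starts at -0.09. The hard stops give no more way: neither arm may be loaded with over 10 N, weight included. Low friction, damped, settles in 2 to 3 s. A gravity bob gives about 0.2 N m/rad, so between the stops 1 mm of trim-weight travel changes the tilt by about 0.0055 rad.
- pivot (a point): Middle of the beam's bar, on the bar's axis, 6 mm below the pivot pin; about 250 mm above the bench. Turns with the beam: y runs along the bar to its left end, x away from the robot, z up. The bar is smooth round steel, 10 mm thick, 350 mm long; yoke and boss fill the 15 mm either side of the middle and stand 14 mm above the bar's axis.
- groove_left (a point): Point on the bar's axis, 150 mm left of the middle: groove between two brass collars (17 mm across, 14 mm apart). The sample cylinder hangs here.
- groove_right (a point): Point on the bar's axis, 150 mm right of the middle: the free groove between two brass collars (17 mm across, 14 mm apart), for the counter cylinder. Axes as pivot.
- sample_seat (a point): Slim sample cylinder (38 mm across, 0.36 kg), hung by a hook like the counter's: the point where the bar's axis seats in its hook; 36 mm below the centre of its grip tab. It stays where it hangs.
- counter_mid (a point): Thicker steel counter cylinder with valve neck, C-hook and black grip tab, standing upright on the bench: its middle, half-way up its 220 mm. Cylinder 43 mm across, 96 mm tall; total 0.39 to 0.435 kg, always heavier than the sample. x points to the hook's open mouth, z up.
- counter_tab (a point): Centre of the counter cylinder's grip tab, a flat black block 22 mm (x) by 12 mm (y) by 36 mm tall, to be gripped across its y faces from above; 202 mm above the cylinder's foot. The hook's top is 23 mm below this point. x points to the hook's open mouth, z up.
- counter_seat (a point): Counter cylinder's hook: where the bar's axis lies once hung, 36 mm below the tab's centre. C-hook of 6 mm rod: back 13 mm to -x, roof like an inverted V, tip 11 mm to +x hanging down to 10 mm below this point. The bar enters from +x under the tip: with this point 24 mm above the bar's axis there are 7 mm to spare above and below it.
- trim_mid (a point): Trim weight: steel disc foot 40 mm across, 10 mm thick, with thin stem, C-hook and black grip tab, standing on the bench: its middle, half-way up its 148 mm. 0.12 kg give or take 5 percent. x points to the hook's open mouth, z up.
- trim_tab (a point): Centre of the trim weight's grip tab, same block as the counter's (22 x 12 x 36 mm, grip across y), 130 mm above its foot. x points to the hook's open mouth, z up.
- trim_seat (a point): Trim weight's hook: where the bar's axis lies once hung, 36 mm below the tab's centre; hook shaped as the counter's. Level lies anywhere 30 to 103 mm left of the pivot, depending on the true masses. The hook slides on the bar with friction of about 0.2.
- syringe: Bystander: clear plastic syringe lying on the bench, 170 mm long, 25 mm thick; origin under its barrel.
- vial_rack: Bystander: grey block 70 x 110 x 48 mm holding small amber vials; origin at the centre of its underside.
- wrench: Bystander: steel wrench lying on the bench, 150 mm long; origin at the centre of its underside.

How it is judged (in metres and radians):
On the way, in this order (a step that is already met when the one before it is completed fails the run):
1. the counter cylinder hangs in the right-hand groove, let go (distance between counter_seat and groove_right below 0.01 m and contact force between the fingers and counter below 0.05 N), for 0.2 s.
2. the trim weight hangs on the left half of the bar, let go (y of trim_seat in the frame of pivot between 0.018 and 0.135 m and z of trim_seat in the frame of pivot between -0.006 and 0.006 m and x of trim_seat in the frame of pivot between -0.008 and 0.008 m and distance between counter_seat and groove_right below 0.01 m and contact force between the fingers and trim below 0.05 N), for 0.2 s.
At the end, for the whole second after the job is handed in: Sample in the left groove and counter in the right (hook seats within 10 mm of the groove points), trim weight hung on the bar 18 to 135 mm left of its middle, beam at rest within 0.0175 rad (one degree) of level, everything hanging still and let go (distance between counter_seat and groove_right below 0.01 m and distance between sample_seat and groove_left below 0.01 m and y of trim_seat in the frame of pivot between 0.018 and 0.135 m and z of trim_seat in the frame of pivot between -0.006 and 0.006 m and x of trim_seat in the frame of pivot between -0.008 and 0.008 m and value of joint beam between -0.0175 and 0.0175 rad and velocity of joint beam between -0.03 and 0.03 rad/s and linear speed of each of trim, counter below 0.05 m/s); the robot touches nothing.
It fails at once if the beam slams over (turns faster than 0.5 rad/s) (velocity of joint beam above 0.5 rad/s or velocity of joint beam below -0.5 rad/s).
It fails at once if a load presses on the beam with a contact force of more than 14 N (contact force between beam and counter above 14 N or contact force between beam and trim above 14 N or contact force between beam and sample above 14 N).
It fails at once if the robot presses on the beam itself with more than 5 N (contact force between the arm and beam above 5 N).
It fails at once if a bystander is moved more than 20 mm (distance of any of syringe, vial_rack, wrench from where it was at the start of the episode above 0.02 m).
It also fails if it takes over 72 s, if anything falls off the work surface, if the arm or the gripper's body presses on something with over 40 N, if the wrist force passes 120 N, or if a joint passes its speed limit or range.

## Robot

A 6-joint arm with a two-finger parallel gripper is mounted at the origin on the work surface. World frame = base frame: x ahead of the robot, y to its left, z up, the work surface at z = 0. Lengths are in m, angles in degrees, forces in N, time in s.
With the tool pointing down it reaches from about 0.4 to 0.825 m from the base axis. Payload 7 kg.
Tool frame: the origin (TCP) lies at the very end of the fingers, on their centre line; the grasp point (between the pads) lies 19 mm behind it (r.grasp_offset is the z of the grasp point in the tool frame, in m); z points along the fingers, y is the direction in which the jaws open and shut (so a half turn about z gives the same grasp; the last joint's range is limited). The gripper opens to 88 mm and grips with 3 to 60 N. Pads are 19 mm wide; open, the fingers measure 130 mm over their backs; the gripper's body (78 mm by 193 mm) begins 47 mm behind the grasp point.
Start: joints at [-52.076, 20.546, 0.682, 0, -70.136, -16.507], TCP at [0.246, -0.628, 0.202] pointing down, gripper open.
Joint ranges: [-176.03, 176.03], [-82.01, 121.73], [-58.28, 71.71], [-173.87, 95.51], [-174.79, -0.11], [-173.66, 173.66]. Speed limits (degrees/s): [136.94, 136.94, 172.46, 180, 180, 180].

## Interface

Orientations are given as [roll, pitch, yaw] about the fixed x, y, z axes, in that order (R = Rz(yaw) Ry(pitch) Rx(roll)).
In Python, from plant import r gives the robot as it stands.
- The arm moves only by the tool carry_out, never from a script. Its argument "plan" is a list of rows, each a list of 6 numbers: the shift along the world's x, y, z in m, then the turn, a rotation vector about the world's x, y, z in rad. In form: [[tx, ty, tz, wx, wy, wz], ...]. A call has 1 to 12 rows; each row shifts and turns the pose as measured when the row begins; what a row does not reach is not made up. A row lasts 1/12 s, in which the tool goes at most 41.7 mm and 7.16 degrees, less where a joint would pass 70% of its speed; a pose out of reach is approached as far as the arm can. A call with a gripper value outside its range is refused whole. "fingers" is the closure, from -1 (fully open) to 1 (shut), set as the call begins (left out, the last holds). The fingers move at their own pace and stop on an object; "force" is the grip in N (left out, the last holds). Time passes only in rows, so rows that do not move let the fingers close. It gives the time, the measured TCP pose, the force and the opening at its end, in the units of the state.
- r.get_state(): the state, without advancing time (a new reading comes with each control period).
- r.capture(name): name is "scene" or "top" or "wrist"; returns the picture (400x640x3 uint8, red, green, blue); there is no depth.
- r.camera_model(name): a dict with "fov_y" (degrees; the focal length in pixels is half the picture's height over the tangent of half this angle, whatever the lens; pixels are square), "cx", "cy" (the principal point, pixels), "R" (3x3) and "t" (3): a world point X has camera coordinates R X + t; the wrist camera has in their place "mount" (4x4, takes a point from camera to tool coordinates, whose origin is the TCP and whose axes are the flange's). Camera axes: x right, y down, z forward; pixel columns grow to the right and rows downward; lengths in m; the calibration is good to about 2 mm. A picture is of the moment at which its call begins: read the wrist's pose just before it. camera_model takes no time and is no camera call.
- r.close_job(): hands the job in, once; it reports no verdict.
The state is a dict: "time_s": time; "joints": joint angles; "qd": joint speeds; "joint_torque": joint torques, N m; "tcp_pos": TCP position; "eef_rot": TCP orientation; "contact_force": force on the tool from outside, world axes, zero at the start; "moment": the same for the moment, N m; "gripper_width": finger opening in m.
Only numpy, scipy, OpenCV 4.12 (cv2) and the standard library are available. Lean on these libraries where they do the work, as an engineer would, in place of code of your own. Each camera call takes 0.05 s, during which the arm holds its last target.

## Working session

There is one attempt and no reset: what is moved stays moved. The work goes in short steps, Python scripts to look and compute and a tool call to move; the robot and the scene stay as the last step left them, time stands still between calls to the robot, and variables do not carry over. Pictures are saved under pics/ and viewed, and the job is handed in when it is done.

Besides the shell and the picture viewer there is one more tool, called after "Request:" as name(argument=value, ...) on one line, values as JSON. carry_out: Moves the arm, as the interface text tells. Its arguments: {"type":"object","properties":{"plan":{"type":"array"},"fingers":{"type":"number"},"force":{"type":"number"}},"required":["plan"]}

```bash
mkdir -p pics; ls; python3 - <<'E'
from plant import r
import cv2, numpy as np
print(r.get_state(), r.grasp_offset)
for n in ["scene","top","wrist"]:
    im=r.capture(n); cv2.imwrite(f"pics/{n}0.png",im[...,::-1]); m=r.camera_model(n); print(n,m)
E
```

```text
pics
{'time_s': 0.0, 'joints': array([-5.20738061e+01,  2.05902614e+01,  6.34213673e-01, -1.92958766e-02,
       -7.01370877e+01, -1.65059323e+01]), 'qd': array([ 0.06278884, -0.06104913,  0.11316102,  0.03774241,  0.02991622,
       -0.11201923]), 'joint_torque': array([-7.79694947e-04, -5.82713628e+01,  2.93061000e+01,  6.99689358e+00,
        6.90556102e-03, -1.58776083e-04]), 'tcp_pos': array([ 0.24627403, -0.62789666,  0.20074192]), 'eef_rot': array([ 1.79905549e+02, -9.07160758e-03, -1.58586302e+02]), 'contact_force': array([-0.1908035 ,  0.8103628 ,  0.51670152]), 'moment': array([ 0.03156725, -0.03093328, -0.05416504]), 'gripper_width': 0.08760893702339169} -0.0188
scene {'fov_y': 47.53671632242742, 'cx': 315.7564849705834, 'cy': 202.11135746065554, 'R': array([[ 0.85162075,  0.52404344,  0.01098045],
       [ 0.38246834, -0.60695042, -0.69665569],
       [-0.35841325,  0.59748612, -0.7173216 ]]), 't': array([-0.4252733 , -0.10160646,  1.54338455])}
top {'fov_y': 42.773707147508105, 'cx': 320.6148896462929, 'cy': 198.88992732878015, 'R': array([[-0.04810096, -0.99884063, -0.00192056],
       [-0.97774097,  0.04747783, -0.20437329],
       [ 0.20422753, -0.00795274, -0.97889114]]), 't': array([-0.01691966,  0.57828555,  1.54229052])}
wrist {'fov_y': 65.75876418925344, 'cx': 322.18648673540963, 'cy': 199.91649966055076, 'mount': array([[ 8.89859426e-04, -9.67651723e-01, -2.52288232e-01,
         6.78893798e-02],
       [ 9.99999554e-01,  9.40739968e-04, -8.10565773e-05,
         7.77439987e-04],
       [ 3.15772160e-04, -2.52288047e-01,  9.67652128e-01,
        -1.82690082e-01],
       [ 0.00000000e+00,  0.00000000e+00,  0.00000000e+00,
         1.00000000e+00]])}
```

View pics/scene0.png

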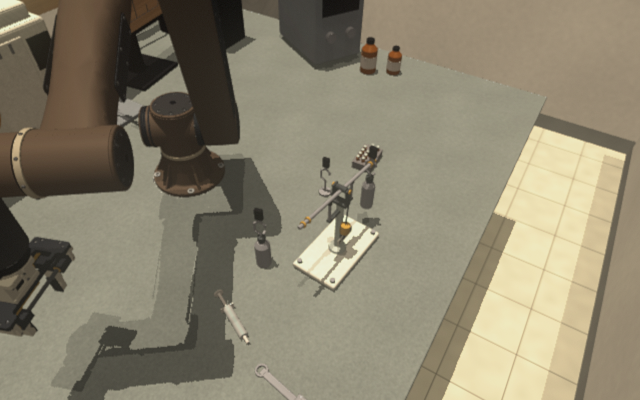

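View pics/top0.png

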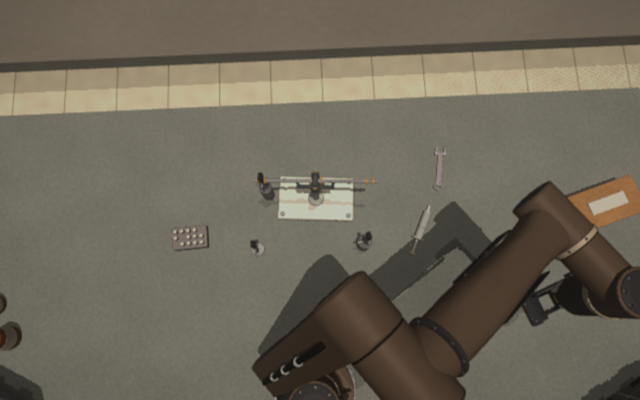

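View pics/wrist0.png

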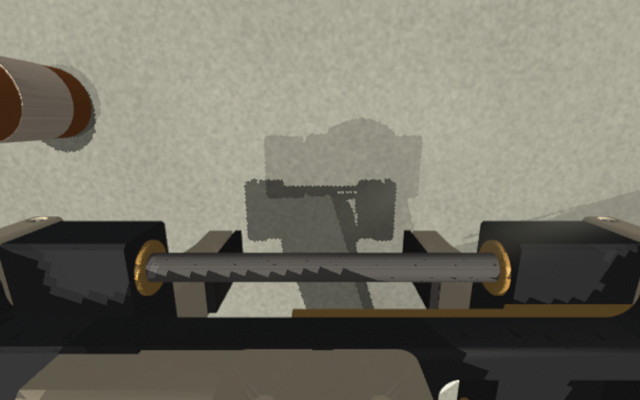

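Scene: the balance is at about (340,210), its left end is down, the counter is at (262,240) and the trim at (325,175). Next I'll zoom in.

```bash
python3 - <<'E'
import cv2
a=cv2.imread("pics/scene0.png")[135:300,215:400]; cv2.imwrite("pics/sz.png",cv2.resize(a,None,fx=4,fy=3.6 and 4*0.9,interpolation=cv2.INTER_CUBIC) if 0 else cv2.resize(a,None,fx=3.6,fy=3.6,interpolation=cv2.INTER_CUBIC))
a=cv2.imread("pics/top0.png")[140:280,220:420]; cv2.imwrite("pics/tz.png",cv2.resize(a,None,fx=4,fy=4,interpolation=cv2.INTER_CUBIC))
E
```

```text
(no output)
```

View pics/sz.png

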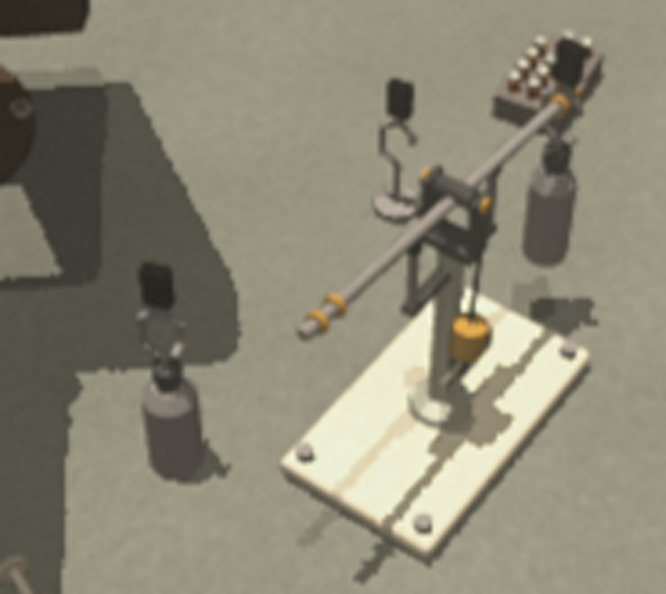

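View pics/tz.png

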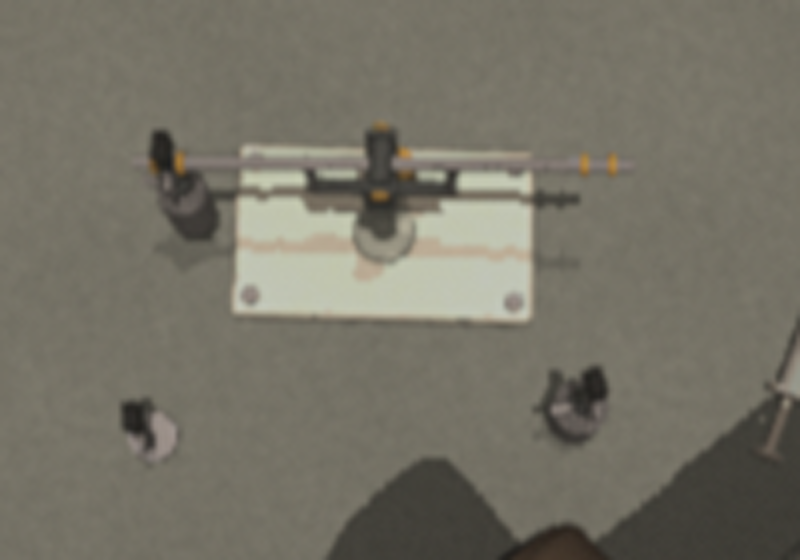

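```bash
cat > h.py <<'E'
import numpy as np, cv2
from plant import r
from scipy.spatial.transform import Rotation as Ro
def K(m):
    f=200/np.tan(np.radians(m['fov_y'])/2); return np.array([[f,0,m['cx']],[0,f,m['cy']],[0,0,1]])
def P(name,st=None):
    m=r.camera_model(name)
    if name=='wrist':
        T=np.eye(4);T[:3,:3]=Ro.from_euler('xyz',st['eef_rot'],degrees=True).as_matrix();T[:3,3]=st['tcp_pos']
        C=np.linalg.inv(T@m['mount']); return K(m)@C[:3]
    return K(m)@np.hstack([m['R'],np.array(m['t'])[:,None]])
def tri(Ps,uv):
    A=[]
    for p,(u,v) in zip(Ps,uv): A+= [u*p[2]-p[0],v*p[2]-p[1]]
    X=np.linalg.svd(np.array(A))[2][-1];X=X/X[3]
    res=[]
    for p,(u,v) in zip(Ps,uv):
        q=p@X; res.append(np.round([q[0]/q[2]-u,q[1]/q[2]-v],1).tolist())
    return X[:3],res
def proj(p,X):
    q=p@np.append(X,1); return q[:2]/q[2]
E
python3 - <<'E'
from h import *
S,T=P('scene'),P('top')
s=lambda u,v:(215+u/3.6-.36,135+v/3.6-.36); t=lambda u,v:(220+u/4-.375,140+v/4-.375)
for n,a,b in [("ctab",(157,285),(596,384)),("ttab",(400,101),(134,415)),("rc_in",(334,304),(585,165)),("rc_out",(318,322),(614,165)),("lc_in",(562,102),(180,162)),("rend",(304,332),(630,166)),("stab",(570,63),(162,148)),("pin1",(428,175),(380,196)),("pin2",(485,205),(380,128)),
  ]:
    X,e=tri([S,T],[s(*a),t(*b)]);print(n,X.round(4),e)
E
```

```text
ctab [ 0.4349 -0.1736  0.2022] [[0.2, -0.0], [0.1, 0.1]]
ttab [0.4372 0.1599 0.1285] [[0.6, -0.1], [0.3, 0.4]]
rc_in [ 0.5785 -0.17    0.2639] [[0.2, -0.0], [0.1, 0.1]]
rc_out [ 0.5778 -0.1894  0.2646] [[-0.2, 0.0], [-0.1, -0.1]]
lc_in [0.6012 0.111  0.2386] [[-0.2, 0.1], [-0.1, -0.1]]
rend [ 0.5759 -0.2008  0.265 ] [[0.2, -0.0], [0.1, 0.1]]
stab [0.6021 0.1189 0.2716] [[0.4, -0.1], [0.2, 0.3]]
pin1 [ 0.5654 -0.028   0.2569] [[-0.1, 0.0], [-0.0, -0.0]]
pin2 [ 0.6135 -0.0307  0.2553] [[0.3, -0.1], [0.2, 0.2]]
```

Request:
carry_out(plan=[[0,0.01,0.035,0,0,-0.03],[0.01,0.03,0.02,0,0,-0.03],[0.01,0.03,0.02,0,0,-0.03],[0.01,0.035,0.01,0,0,-0.03],[0.015,0.038,0.01,0,0,-0.03],[0.015,0.038,0.01,0,0,-0.03],[0.015,0.038,0.01,0,0,-0.03],[0.015,0.038,0.01,0,0,-0.03],[0.015,0.038,0.01,0,0,-0.03],[0.015,0.038,0.01,0,0,-0.03],[0.015,0.038,0.01,0,0,-0.03],[0.01,0.03,0.01,0,0,-0.03]], fingers=-1, force=15)

```text
time_s: 1.15
tcp_pos: [0.3837, -0.2229, 0.3596]
eef_rot: [179.1, -0.2, 179.2]
contact_force: [0.9, 0.3, 0.5]
gripper_width: 0.0878
```

```bash
cat >> h.py <<'E'
def wshot(n):
    st=r.get_state(); im=r.capture('wrist'); cv2.imwrite(f'pics/{n}.png',im[...,::-1]); np.save(f'pics/{n}.npy',P('wrist',st)); print(st['tcp_pos'].round(4),st['eef_rot'].round(2),np.round(st['time_s'],2))
E
python3 -c "
from h import *; wshot('w1')"
```

```text
[ 0.3837 -0.2229  0.3596] [179.06  -0.23 179.21] 1.15
```

View pics/w1.png

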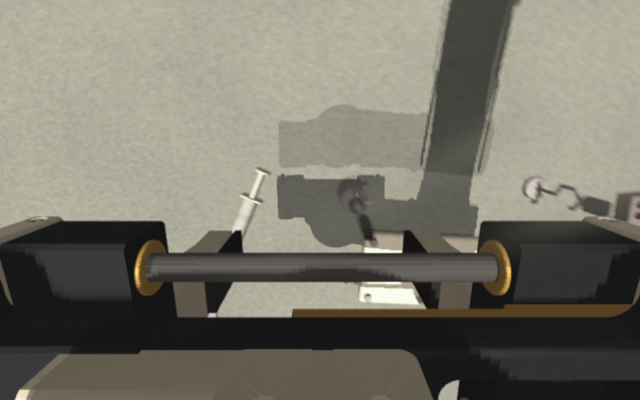

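Request:
carry_out(plan=[[0.025,0.02,-0.02,0,0,0],[0.025,0.02,-0.02,0,0,0],[0.01,0.005,-0.01,0,0,0],[0,0,0,0,0,0]])

```text
time_s: 1.53
tcp_pos: [0.4489, -0.1692, 0.3139]
eef_rot: [179.1, 0.5, 179.5]
contact_force: [-0.6, 0.5, 0.8]
gripper_width: 0.0877
```

```bash
python3 -c "
from h import *; wshot('w2')"
```

```text
[ 0.4489 -0.1692  0.3139] [179.07   0.52 179.53] 1.53
```

View pics/w2.png

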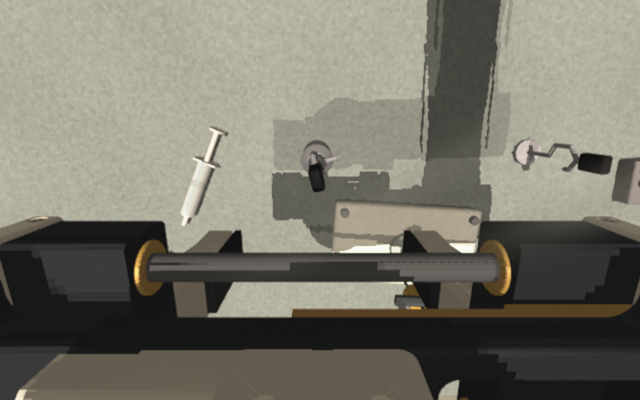

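```bash
python3 -c "
import cv2
a=cv2.imread('pics/w2.png')[125:205,270:370]; cv2.imwrite('pics/w2z.png',cv2.resize(a,None,fx=7,fy=7,interpolation=cv2.INTER_CUBIC))
a=cv2.imread('pics/w2.png')[125:205,505:620]; cv2.imwrite('pics/w2t.png',cv2.resize(a,None,fx=6,fy=6,interpolation=cv2.INTER_CUBIC))"
```

```text
(no output)
```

View pics/w2z.png

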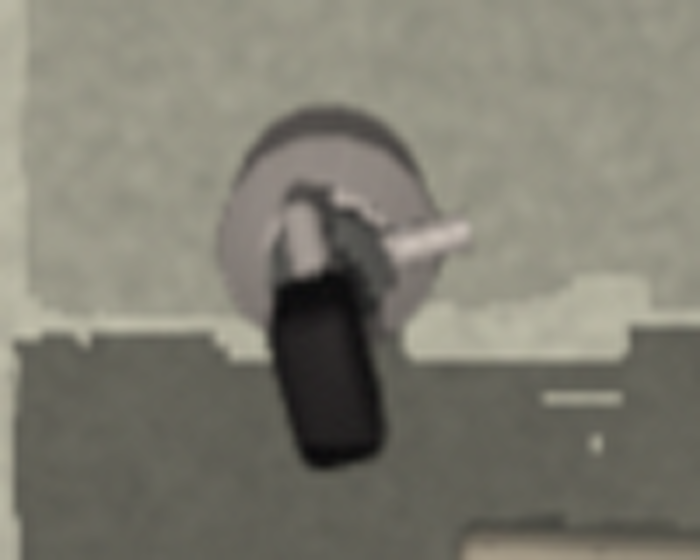

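View pics/w2t.png

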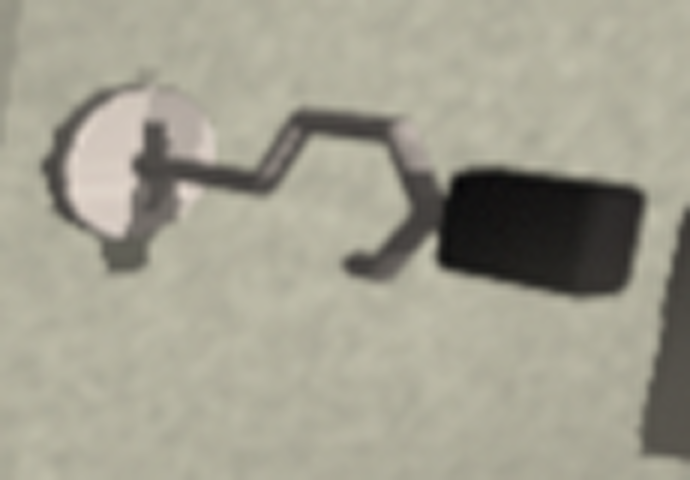

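```bash
cat >> h.py <<'E'
from scipy.optimize import minimize
def boxmask(Pm,x,y,z,yaw,sh,roi,sc=4):
    c=np.cos(yaw);s=np.sin(yaw); pts=[]
    for a in(-.011,.011):
        for b in(-.006,.006):
            for d in(-.018,.018):
                pts.append(proj(Pm,np.array([x+c*a-s*b,y+s*a+c*b,z+d])))
    x0,y0,x1,y1=roi
    h=cv2.convexHull(((np.array(pts)-[x0,y0]+.5)*sc*16).astype(np.int32))
    m=np.zeros(((y1-y0)*sc,(x1-x0)*sc),np.uint8); cv2.fillPoly(m,[h],255,shift=4)
    return cv2.resize(m,(x1-x0,y1-y0),interpolation=cv2.INTER_AREA)/255.
def fittab(n,roi,z,g,thr=45,freez=False):
    im=cv2.imread(f'pics/{n}.png').max(2)[roi[1]:roi[3],roi[0]:roi[2]].astype(float); Pm=np.load(f'pics/{n}.npy')
    tgt=np.clip((thr+25-im)/50,0,1)
    f=lambda p:((boxmask(Pm,p[0],p[1],z+(p[3] if freez else 0),p[2],0,roi)-tgt)**2).sum()
    best=None
    for y0 in (-.5,-.2,0,.2,.5):
        q=[g[0],g[1],y0]+([0] if freez else [])
        S=np.array([q]+[np.array(q)+np.eye(len(q))[i]*d for i,d in enumerate([.006,.006,.2,.004][:len(q)])])
        o=minimize(f,q,method='Nelder-Mead',options=dict(initial_simplex=S,xatol=1e-5,fatol=1e-3,maxiter=400))
        if best is None or o.fun<best.fun: best=o
    print(n,best.x.round(4),'yawdeg',np.degrees(best.x[2]).round(1),'cost',round(best.fun,2),'of',tgt.sum().round(1)); return best.x
E
python3 - <<'E'
from h import *
im=cv2.imread('pics/w2.png').max(2)
print(im[160:195:3,304:330:2])
fittab('w2',(302,160,332,196),.202,(.435,-.174))
fittab('w2',(575,145,617,180),.130,(.437,.160))
E
```

```text
[[135 140 133  98 156 160 111  71  85  82 100 177 196]
 [131 134 113  84 140 129  63  47  41  79  81 106 121]
 [126 129 103  21  15  15  19  16  26  58  87 110 121]
 [131 123  97  12  20  23  28  25  16  41  90 117 123]
 [179 173  71  30  35  39  45  39  23  53  79 100 179]
 [177 177 124  30  38  40  43  41  25  39  96  92 154]
 [ 95  94  87  30  35  38  41  41  31  19  84  96  98]
 [ 97  97  97  50  32  37  40  39  36  22  60  96  96]
 [ 96  96  97  86  28  34  38  37  35  28  47  98  97]
 [ 97  96  97  99  43  33  35  34  34  32  44  98  97]
 [ 96  98  99  96  83  19  14  18  24  50  86  96  96]
 [ 94  94  99  98  98  98  98  97  95  97 101  96  96]]
w2 [ 0.4348 -0.1722  0.1256] yawdeg 7.2 cost 59.79 of 279.2
w2 [0.4337 0.1484 1.0746] yawdeg 61.6 cost 126.26 of 410.7
```

```bash
sed -i 's#tgt=np.clip((thr+25-im)/50,0,1)#tgt=np.clip((thr+12-im)/24,0,1)#; s/thr=45/thr=62/' h.py; python3 - <<'E'
from h import *
fittab('w2',(302,160,332,196),.202,(.435,-.174))
fittab('w2',(302,164,332,196),.202,(.435,-.174),freez=True)
im=cv2.imread('pics/w2.png').max(2); print(im[146:180:3,576:616:3])
fittab('w2',(577,145,617,180),.130,(.437,.160))
fittab('w2',(577,145,617,180),.130,(.437,.160),freez=True)
E
```

```text
w2 [ 0.4347 -0.1721  0.1409] yawdeg 8.1 cost 30.54 of 379.7
w2 [ 0.4351 -0.1722  0.1427 -0.0041] yawdeg 8.2 cost 19.19 of 370.7
[[179 182 183 188 178 180 174 180 185 178 179 173 178 180]
 [178 180 173 182 183 178 173 187 179 180 184 176 175 182]
 [165 178 155 136 134 160 180 174 185 183 181 179 183 178]
 [ 80 138  13  18  19  15  19  31  43  65 105 130 178 179]
 [ 70  37  19  17  20  22  21  22  23  32  43  42 103 169]
 [ 68  22  19  19  23  23  24  26  27  39  47  46 143 183]
 [136  21  24  25  26  27  29  31  30  44  48  46 174 175]
 [177  19  25  27  28  29  33  34  36  49  50  53 181 179]
 [192 146  85  48  30  34  36  38  43  52  54  70 175 171]
 [179 187 180 181 178 157 135  77  55  60  68 155 176 152]
 [184 183 183 179 176 177 178 179 180 183 180 181 176 103]
 [186 185 182 182 177 176 177 177 181 178 176 174 173 115]]
w2 [ 0.4355  0.1577 -0.1505] yawdeg -8.6 cost 75.67 of 551.7
w2 [ 0.444   0.2104  0.0134 -0.0543] yawdeg 0.8 cost 8.49 of 551.7
```

```bash
python3 - <<'E'
from h import *
Pm=np.load('pics/w2.npy')
for n,X in dict(ctop=(.4349,-.1725,.220),cbot=(.4349,-.1725,.184),cfoot=(.4349,-.1725,.0),ttop=(.437,.16,.148),tbot=(.437,.16,.112),tfoot=(.437,.16,.0)).items(): print(n,proj(Pm,np.array(X)).round(1))
print(r.camera_model('wrist')['mount'], r.get_state()['tcp_pos'])
E
```

```text
ctop [316.1 179.9]
cbot [316.2 172.9]
cfoot [316.5 152.5]
ttop [605.9 166.3]
tbot [580.1 161.8]
tfoot [523.1 151.9]
[[ 8.92430958e-04 -9.67621794e-01 -2.52402985e-01  6.81670072e-02]
 [ 9.99999538e-01  9.53410424e-04 -1.19293988e-04  6.34020439e-04]
 [ 3.56075100e-04 -2.52402762e-01  9.67622198e-01 -1.82685614e-01]
 [ 0.00000000e+00  0.00000000e+00  0.00000000e+00  1.00000000e+00]] [ 0.44839802 -0.16984705  0.31470466]
```

Request:
carry_out(plan=[[-0.007,-0.001,-0.02,-0.008,0.004,0.085],[-0.006,-0.001,-0.02,-0.008,0.004,0.085],[0,0,-0.005,0,0,0],[0,0,0,0,0,0]])

```text
time_s: 1.92
tcp_pos: [0.4342, -0.1746, 0.2712]
eef_rot: [-179.9, 0.1, -170.5]
contact_force: [-0.0, -0.8, 0.6]
gripper_width: 0.0877
```

```bash
python3 -c "
from h import *; wshot('w3')
a=cv2.imread('pics/w3.png')[130:250,240:400]; cv2.imwrite('pics/w3z.png',cv2.resize(a,None,fx=5,fy=5,interpolation=cv2.INTER_CUBIC))"
```

```text
[ 0.4342 -0.1746  0.2712] [-1.7992e+02  1.0000e-01 -1.7055e+02] 1.92
```

View pics/w3z.png

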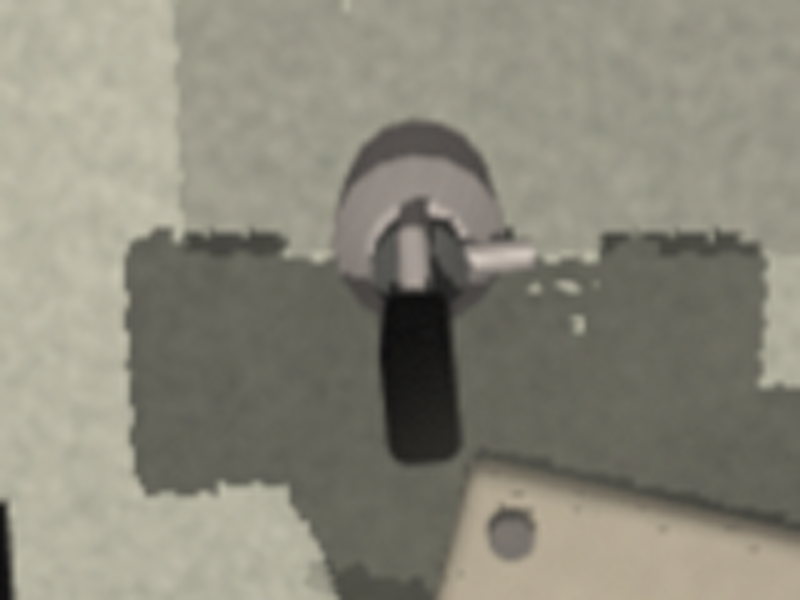

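```bash
python3 - <<'E'
from h import *
fittab('w3',(308,189,340,226),.202,(.435,-.174))
fittab('w3',(308,189,340,226),.202,(.435,-.174),freez=True)
m=(cv2.imread('pics/w3.png').max(2)<62)[189:226,308:340]; print(m.sum())
for r_ in range(0,37,3): print(''.join('#' if v else '.' for v in m[r_]))
E
```

```text
w3 [ 0.4337 -0.173   0.2253] yawdeg 12.9 cost 20.89 of 477.6
w3 [ 0.4371 -0.1725  0.2403 -0.0105] yawdeg 13.8 cost 10.61 of 477.6
479
........################........
........###############.........
........##############..........
........##############..........
........###############.........
........###############.........
........###############.........
.........##############.........
.........###############........
.........###############........
..........##############........
.............####...............
................................
```

Request:
carry_out(plan=[[0,0.001,-0.03,0,0,0.06],[0,0.0,-0.03,0,0,0],[0,0,-0.02,0,0,0],[0,0,-0.004,0,0,0],[0,0,0,0,0,0]])

```text
time_s: 2.38
tcp_pos: [0.4387, -0.177, 0.1939]
eef_rot: [-179.6, 0.9, -167.8]
contact_force: [-0.2, 0.8, 0.7]
gripper_width: 0.0874
```

```bash
python3 -c "
from h import *; wshot('w4')"
```

```text
[ 0.4387 -0.177   0.1939] [-179.64    0.86 -167.76] 2.38
```

View pics/w4.png

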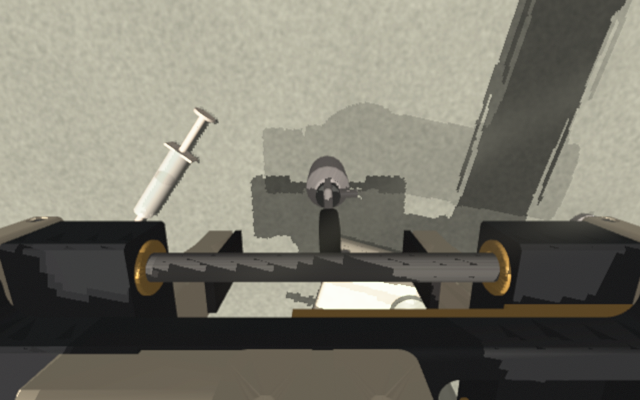

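Request:
carry_out(plan=[[-0.004,0.004,-0.005,0.006,0.014,0.01],[0,0,-0.002,0,0,0],[0,0,0,0,0,0]])

```text
time_s: 2.68
tcp_pos: [0.4372, -0.1732, 0.1913]
eef_rot: [179.9, 0.4, -167.2]
contact_force: [0.4, 0.1, 0.0]
gripper_width: 0.0874
```

Request:
carry_out(plan=[[-0.004,0,-0.006,0,0.006,0],[-0.001,0,-0.001,0,0,0],[0,0,0,0,0,0]])

```text
time_s: 2.93
tcp_pos: [0.4329, -0.1732, 0.1853]
eef_rot: [179.9, 0.2, -167.2]
contact_force: [-0.6, -0.2, 0.7]
gripper_width: 0.0873
```

Good. Now I'll close the fingers.

Request:
carry_out(plan=[[0,0,0,0,0,0],[0,0,0,0,0,0],[0,0,0,0,0,0],[0,0,0,0,0,0],[0,0,0,0,0,0],[0,0,0,0,0,0],[0,0,0,0,0,0],[0,0,0,0,0,0]], fingers=1, force=25)

```text
time_s: 3.6
tcp_pos: [0.433, -0.1732, 0.1857]
eef_rot: [179.9, 0.3, -167.2]
contact_force: [0.2, -0.6, -0.6]
gripper_width: 0.0398
```

Request:
carry_out(plan=[[0,0,0,0,0,0],[0,0,0,0,0,0],[0,0,0,0,0,0],[0,0,0,0,0,0],[0,0,0,0,0,0],[0,0,0,0,0,0],[0,0,0,0,0,0],[0,0,0,0,0,0]])

```text
time_s: 4.27
tcp_pos: [0.433, -0.1734, 0.1857]
eef_rot: [179.9, 0.2, -167.2]
contact_force: [-0.4, -0.2, 0.1]
gripper_width: 0.0116
```

Request:
carry_out(plan=[[0,0,0.01,0,0,0],[0,0,0.02,0,0,0],[0,0,0.03,0,0,-0.03],[0,0,0.03,0,0,-0.08],[0.01,0,0.03,0,0,-0.08],[0.02,-0.002,0.008,0,0,-0.08],[0.02,-0.002,0,0,0,-0.035],[0.02,-0.002,0,0,0,0],[0,0,0,0,0,0],[0,0,0,0,0,0],[0,0,0,0,0,0]])

```text
time_s: 5.18
tcp_pos: [0.4978, -0.1776, 0.3207]
eef_rot: [179.4, -0.4, 174.4]
contact_force: [-1.1, 0.4, -4.0]
gripper_width: 0.0119
```

```bash
python3 - <<'E'
from h import *
print(r.get_state()['contact_force'])
for n in ('scene','top'):
    cv2.imwrite(f'pics/{n}1.png',r.capture(n)[...,::-1])
wshot('w5')
a=cv2.imread("pics/scene1.png")[135:285,225:405]; cv2.imwrite("pics/sz1.png",cv2.resize(a,None,fx=4,fy=4,interpolation=cv2.INTER_CUBIC))
a=cv2.imread("pics/top1.png")[140:280,220:420]; cv2.imwrite("pics/tz1.png",cv2.resize(a,None,fx=4,fy=4,interpolation=cv2.INTER_CUBIC))
E
```

```text
[-1.08723849  0.42871306 -4.04718842]
[ 0.4978 -0.1777  0.321 ] [179.4   -0.3  174.36] 5.28
```

View pics/sz1.png

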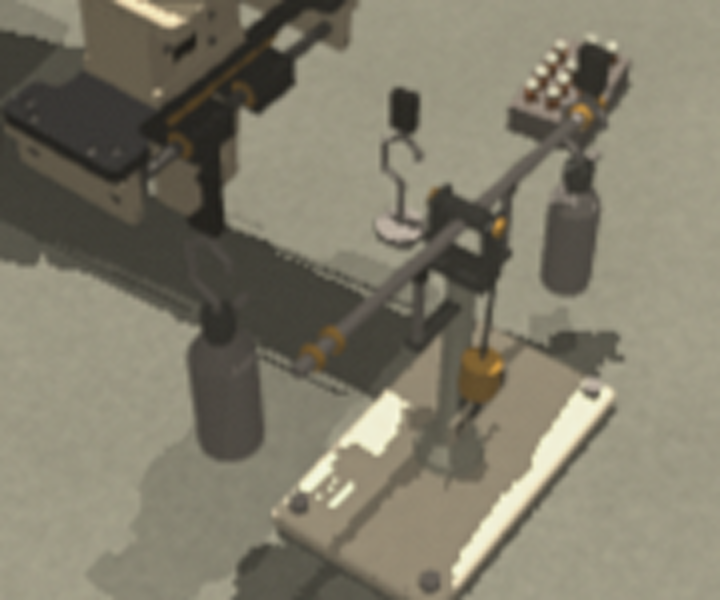

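View pics/tz1.png

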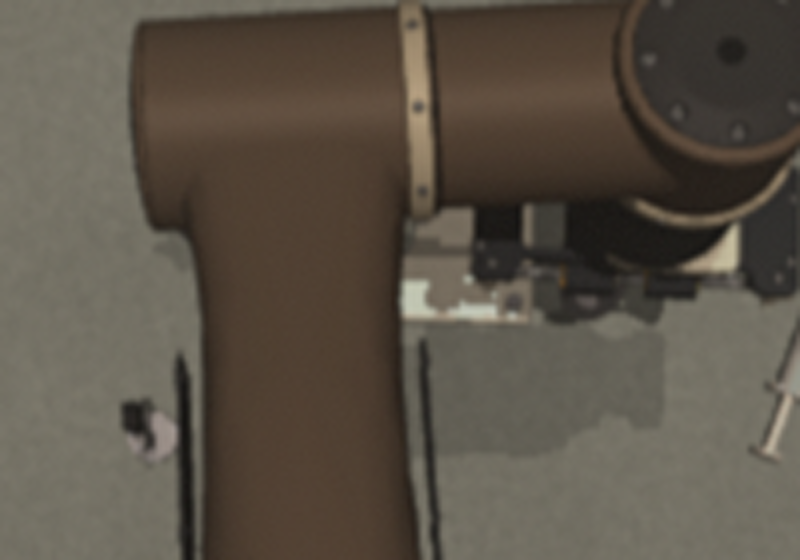

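View pics/w5.png

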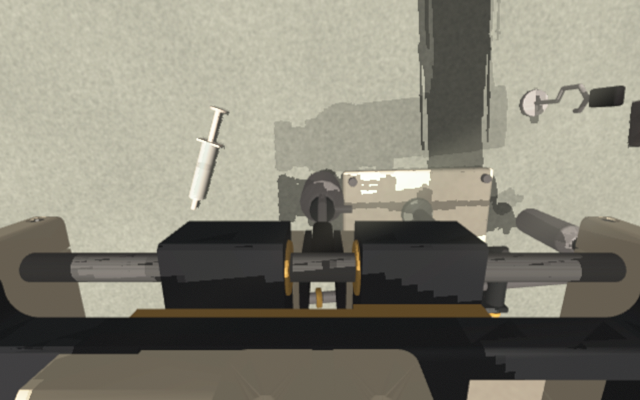

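```bash
python3 - <<'E'
from h import *
a=cv2.imread("pics/w5.png")[160:320,250:400]; cv2.imwrite("pics/w5z.png",cv2.resize(a,None,fx=5,fy=3.75 and 5,interpolation=cv2.INTER_CUBIC)[:800])
Pm=np.load('pics/w5.npy')
for X in [(.5785,-.170,.264),(.5778,-.1894,.2646),(.5759,-.2008,.265),(.578,-.1797,.2645)]: print(proj(Pm,np.array(X)).round(1))
for n,roi in [('scene0',(290,205,320,230)),('top0',(360,175,380,190))]:
    im=cv2.imread(f'pics/{n}.png').astype(float)
    x0,y0,x1,y1=roi; s=im[y0:y1,x0:x1]; w=s[...,2]-s[...,0]-25; w[w<15]=0
    m=(w>0).astype(np.uint8); nn,l,_,_=cv2.connectedComponentsWithStats(m)
    for k in range(1,nn):
        q=w*(l==k); 
        if (l==k).sum()<4: continue
        yy,xx=np.mgrid[y0:y1,x0:x1]; print(n,k,(l==k).sum(),(xx*q).sum()/q.sum(),(yy*q).sum()/q.sum())
E
```

```text
[338.7 295.2]
[316.4 296.9]
[303.  296.5]
[327.5 296. ]
scene0 1 22 307.96443691786624 218.034716342083
scene0 2 26 303.15797788309635 222.67140600315955
top0 1 13 365.59316770186336 180.5667701863354
top0 2 13 372.58877086494687 180.6039453717754
```

View pics/w5z.png

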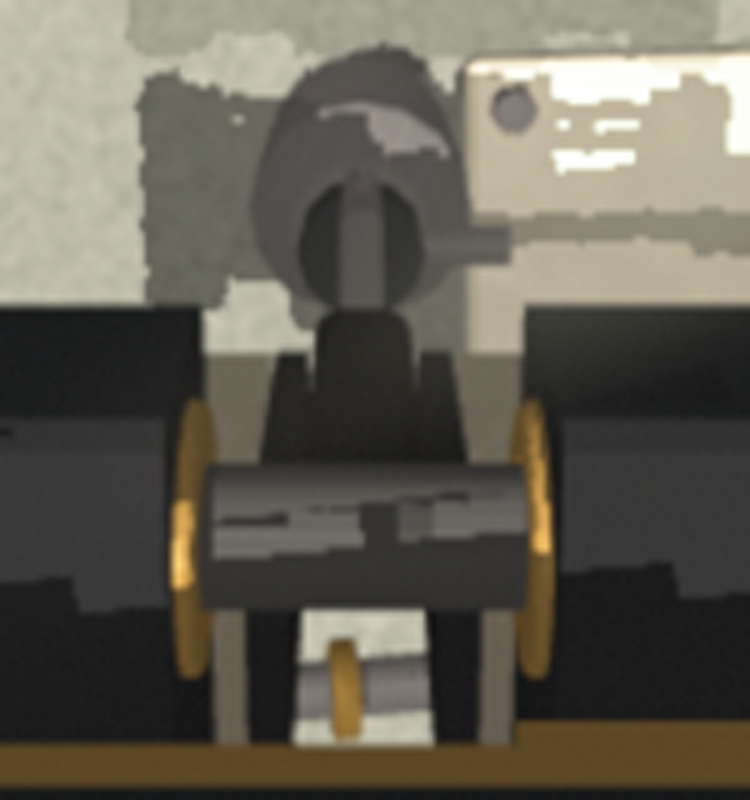

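```bash
python3 - <<'E'
from h import *
S,T=P('scene'),P('top'); W=np.load('pics/w5.npy')
print(tri([S,T],[(307.96,218.03),(365.59,180.57)]))
print(tri([S,T],[(303.16,222.67),(372.59,180.60)]))
print(tri([S,T,W],[(303.16,222.67),(372.59,180.60),(318.8,297.5)]))
# hook in hand as predicted in scene
st=r.get_state();Rm=Ro.from_euler('xyz',st['eef_rot'],degrees=True).as_matrix()
print('seat',st['tcp_pos'],proj(S,st['tcp_pos']-[0,0,.0197]), [ (proj(S,st['tcp_pos']-[0,0,.0197])-[225,135]+.375)*4])
E
```

```text
(array([ 0.57888496, -0.16888031,  0.26659629]), [[0.0, -0.0], [0.0, 0.0]])
(array([ 0.57769985, -0.18780403,  0.26783595]), [[-0.1, 0.0], [-0.0, -0.0]])
(array([ 0.57755448, -0.18762477,  0.26741054]), [[-0.1, 0.1], [-0.1, 0.1], [-0.4, 0.8]])
seat [ 0.4975795  -0.17769984  0.32108858] [275.97445572 196.27187584] [array([205.39782288, 246.58750334])]
```

Request:
carry_out(plan=[[0.01,0,-0.008,-0.008,0.005,0.012],[0.01,0,-0.004,0,0,0],[0.01,0,0,0,0,0],[0.01,0,0,0,0,0],[0,0,0,0,0,0],[0,0,0,0,0,0]])

```text
time_s: 5.83
tcp_pos: [0.5402, -0.1773, 0.3081]
eef_rot: [179.9, -0.6, 175.1]
contact_force: [-1.1, 0.6, -4.1]
gripper_width: 0.0119
```

```bash
cat >> h.py <<'E'
def sshot(n,roi=(225,135,405,285),k=4):
    im=r.capture('scene')[...,::-1]; cv2.imwrite(f'pics/{n}.png',im); x0,y0,x1,y1=roi
    cv2.imwrite(f'pics/{n}z.png',cv2.resize(im[y0:y1,x0:x1],None,fx=k,fy=k,interpolation=cv2.INTER_CUBIC))
E
python3 - <<'E'
from h import *
sshot('s2',(240,150,370,250),6)
s=r.get_state(); print(s['tcp_pos'],s['eef_rot'])
E
```

```text
[ 0.54016851 -0.17732241  0.3079261 ] [179.90101259  -0.58437944 175.1213158 ]
```

View pics/s2z.png

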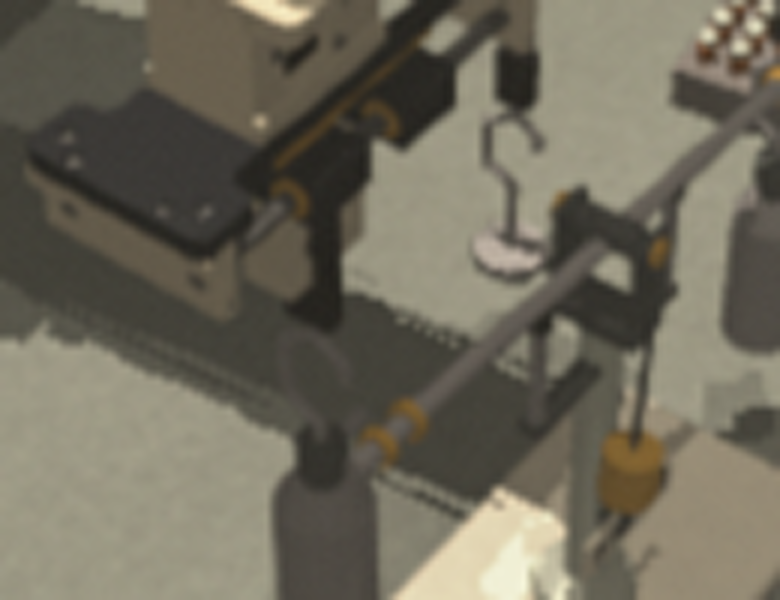

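Request:
carry_out(plan=[[0.01,0,0.0005,0,0.003,0],[0.01,0,0.0005,0,0.002,0],[0.01,0,0,0,0,0],[0.007,0,0,0,0,0],[0,0,0,0,0,0],[0,0,0,0,0,0]])

```text
time_s: 6.38
tcp_pos: [0.5811, -0.1774, 0.3089]
eef_rot: [179.9, -0.9, 175.1]
contact_force: [-0.5, 0.4, -3.5]
gripper_width: 0.0118
```

```bash
python3 - <<'E'
from h import *
sshot('s3',(260,160,360,240),8)
s=r.get_state(); print(s['tcp_pos'],s['eef_rot'])
wshot('w6')
im=cv2.imread('pics/s3z.png'); cv2.imwrite('pics/s3z.png',np.clip(im.astype(float)*1.6,0,255).astype(np.uint8))
a=cv2.imread("pics/w6.png")[160:320,250:400]; cv2.imwrite("pics/w6z.png",cv2.resize(a,None,fx=4,fy=3.75,interpolation=cv2.INTER_CUBIC))
E
```

```text
[ 0.58103742 -0.17739784  0.30873693] [179.92256034  -0.91527727 175.10509865]
[ 0.581  -0.1774  0.3087] [179.92  -0.92 175.11] 6.43
```

View pics/s3z.png

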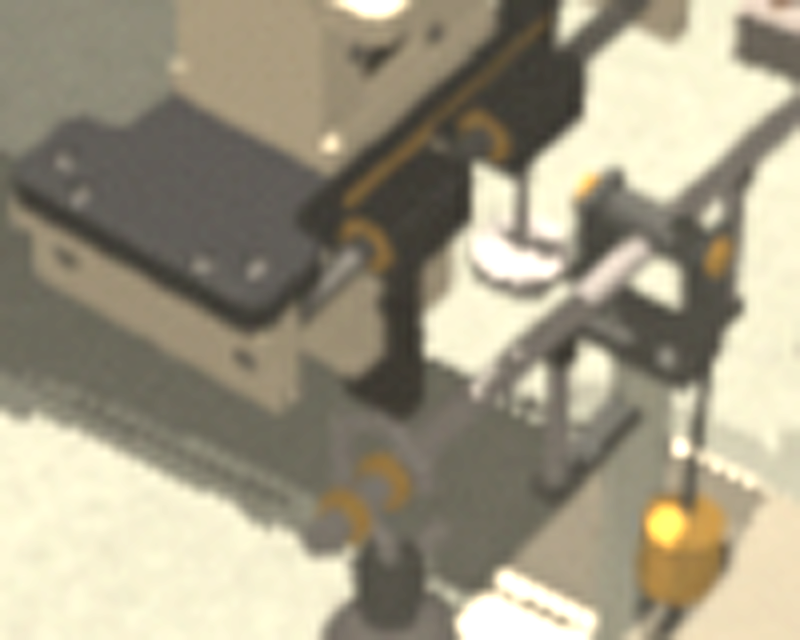

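View pics/w6z.png

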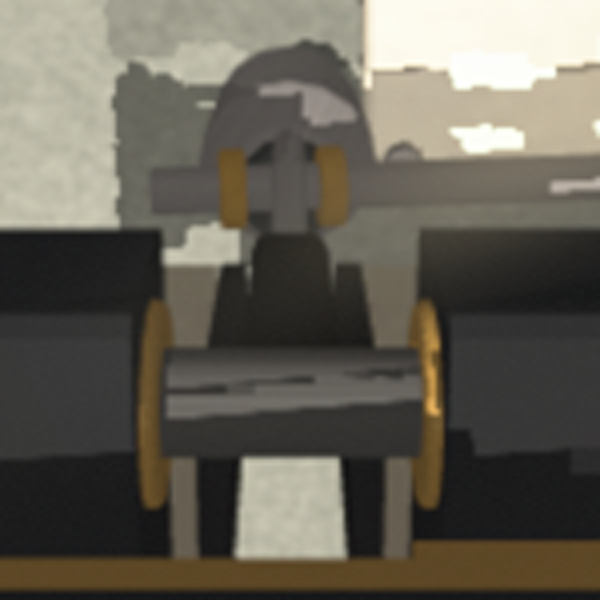

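Request:
carry_out(plan=[[-0.0025,-0.0012,-0.003,0,-0.012,0],[0,0,-0.004,0,0,0],[0,0,-0.004,0,0,0],[0,0,-0.003,0,0,0],[0,0,0,0,0,0],[0,0,0,0,0,0]])

```text
time_s: 6.98
tcp_pos: [0.5763, -0.1789, 0.2943]
eef_rot: [179.8, -0.1, 175.1]
contact_force: [0.2, 0.6, -3.6]
gripper_width: 0.0117
```

```bash
python3 - <<'E'
from h import *
sshot('s4',(260,160,360,240),8)
s=r.get_state(); print(s['tcp_pos'],s['eef_rot'],s['contact_force'])
wshot('w7')
im=cv2.imread('pics/s4z.png'); cv2.imwrite('pics/s4z.png',np.clip(im.astype(float)*1.6,0,255).astype(np.uint8))
a=cv2.imread("pics/w7.png")[160:260,260:380]; cv2.imwrite("pics/w7z.png",cv2.resize(a,None,fx=6,fy=6,interpolation=cv2.INTER_CUBIC))
E
```

```text
[ 0.57636533 -0.17881771  0.2943301 ] [ 1.79836300e+02 -6.27359431e-02  1.75091379e+02] [-0.41410917  0.15602937 -3.2762291 ]
[ 0.5764 -0.1788  0.2943] [ 1.7984e+02 -6.0000e-02  1.7509e+02] 7.03
```

View pics/s4z.png

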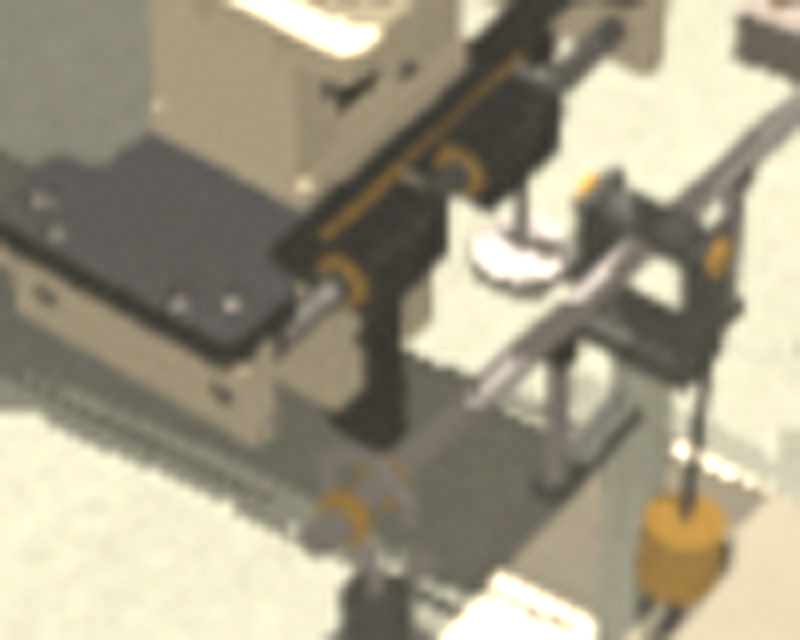

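View pics/w7z.png

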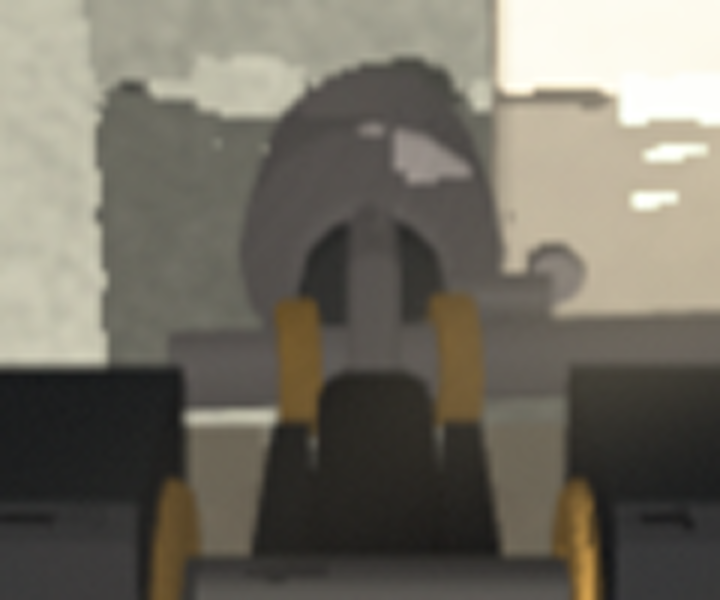

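Request:
carry_out(plan=[[0,0,-0.0015,0,0,0],[0,0,-0.0015,0,0,0],[0,0,-0.0015,0,0,0],[0,0,-0.0015,0,0,0],[0,0,-0.0015,0,0,0],[0,0,0,0,0,0]])

```text
time_s: 7.58
tcp_pos: [0.577, -0.1788, 0.2864]
eef_rot: [179.8, -0.0, 175.1]
contact_force: [1.0, -0.1, -4.0]
gripper_width: 0.0113
```

Request:
carry_out(plan=[[0,0,-0.0015,0,0,0],[0,0,-0.0015,0,0,0],[0,0,0,0,0,0],[0,0,0,0,0,0]])

```text
time_s: 7.92
tcp_pos: [0.5762, -0.179, 0.284]
eef_rot: [179.9, -0.1, 175.1]
contact_force: [-2.7, 0.5, -0.5]
gripper_width: 0.0118
```

Request:
carry_out(plan=[[-0.0015,0,0,0,0,0],[-0.001,0,-0.0005,0,0,0],[0,0,0,0,0,0]])

```text
time_s: 8.17
tcp_pos: [0.574, -0.1789, 0.2834]
eef_rot: [179.9, -0.0, 175.1]
contact_force: [0.4, -0.7, -4.3]
gripper_width: 0.0116
```

Request:
carry_out(plan=[[0,0,-0.0015,0,0,0],[0,0,-0.0015,0,0,0],[0,0,-0.0015,0,0,0],[0,0,0,0,0,0],[0,0,0,0,0,0]])

```text
time_s: 8.58
tcp_pos: [0.5744, -0.1793, 0.2798]
eef_rot: [179.9, 0.1, 175.1]
contact_force: [-1.1, 0.1, -0.0]
gripper_width: 0.0116
```

Request:
carry_out(plan=[[-0.0004,0,-0.0015,0,0,0],[-0.0004,0,-0.0015,0,0,0],[0,0,-0.0015,0,0,0],[0,0,-0.0015,0,0,0],[0,0,-0.0015,0,0,0],[0,0,0,0,0,0],[0,0,0,0,0,0]])

```text
time_s: 9.17
tcp_pos: [0.5742, -0.1794, 0.2721]
eef_rot: [179.9, 0.2, 175.1]
contact_force: [-2.0, -0.1, -0.8]
gripper_width: 0.0117
```

Request:
carry_out(plan=[[-0.001,0,-0.001,0,0,0],[-0.0005,0,-0.0015,0,0,0],[0,0,-0.0015,0,0,0],[0,0,-0.0015,0,0,0],[0,0,-0.0015,0,0,0],[0,0,-0.0015,0,0,0],[0,0,0,0,0,0],[0,0,0,0,0,0]])

```text
time_s: 9.83
tcp_pos: [0.5738, -0.1793, 0.2631]
eef_rot: [179.9, 0.4, 175.1]
contact_force: [0.4, 0.7, 0.7]
gripper_width: 0.0118
```

```bash
python3 - <<'E'
from h import *
sshot('s5',(250,150,400,260),5)
E
```

```text
(no output)
```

View pics/s5z.png

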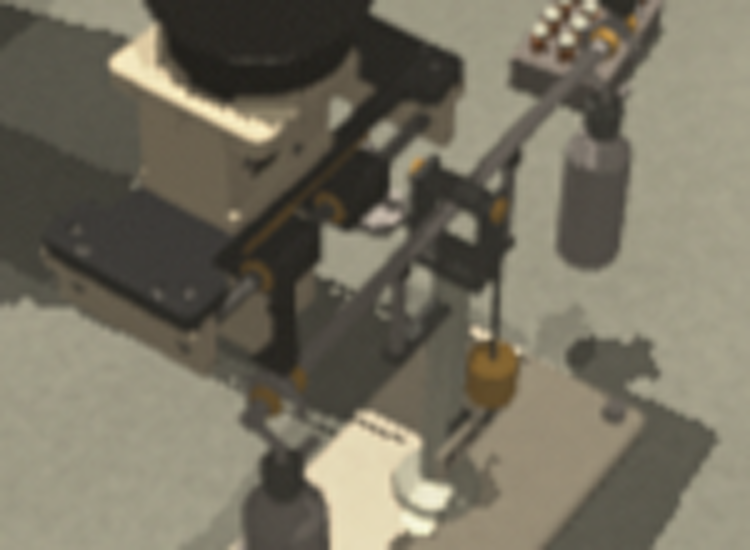

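Request:
carry_out(plan=[[0,0,-0.001,0,0,0],[0,0,-0.001,0,0,0],[0,0,-0.001,0,0,0],[0,0,-0.001,0,0,0],[0,0,0,0,0,0],[0,0,0,0,0,0]])

```text
time_s: 10.38
tcp_pos: [0.5738, -0.1792, 0.2588]
eef_rot: [179.9, 0.4, 175.1]
contact_force: [0.4, 1.1, 0.2]
gripper_width: 0.0116
```

Request:
carry_out(plan=[[0,0,-0.001,0,0,0],[0,0,-0.0005,0,0,0],[0,0,0,0,0,0],[0,0,0,0,0,0]])

```text
time_s: 10.72
tcp_pos: [0.5739, -0.1792, 0.2572]
eef_rot: [179.9, 0.4, 175.1]
contact_force: [0.6, 0.5, -0.9]
gripper_width: 0.0118
```

Request:
carry_out(plan=[[0,0,-0.0007,0,0,0],[0,0,-0.0005,0,0,0],[0,0,0,0,0,0]])

```text
time_s: 10.97
tcp_pos: [0.5738, -0.1792, 0.2559]
eef_rot: [179.9, 0.4, 175.1]
contact_force: [0.3, 0.1, 0.4]
gripper_width: 0.0118
```

Request:
carry_out(plan=[[0,0,-0.0007,0,0,0],[0,0,-0.0005,0,0,0],[0,0,0,0,0,0]])

```text
time_s: 11.22
tcp_pos: [0.574, -0.1794, 0.2555]
eef_rot: [179.9, 0.4, 175.2]
contact_force: [0.2, 0.1, -0.5]
gripper_width: 0.0117
```

Request:
carry_out(plan=[[0,0,-0.001,0,0,0],[0,0,-0.0005,0,0,0],[0,0,0,0,0,0]])

```text
time_s: 11.47
tcp_pos: [0.5741, -0.1797, 0.2554]
eef_rot: [180.0, 0.5, 175.2]
contact_force: [-0.2, 0.5, 0.8]
gripper_width: 0.012
```

```bash
python3 - <<'E'
from h import *
sshot('s6',(250,150,400,260),5)
print(r.get_state()['contact_force'])
E
```

```text
[-0.94628397  0.20885237  2.84444132]
```

View pics/s6z.png

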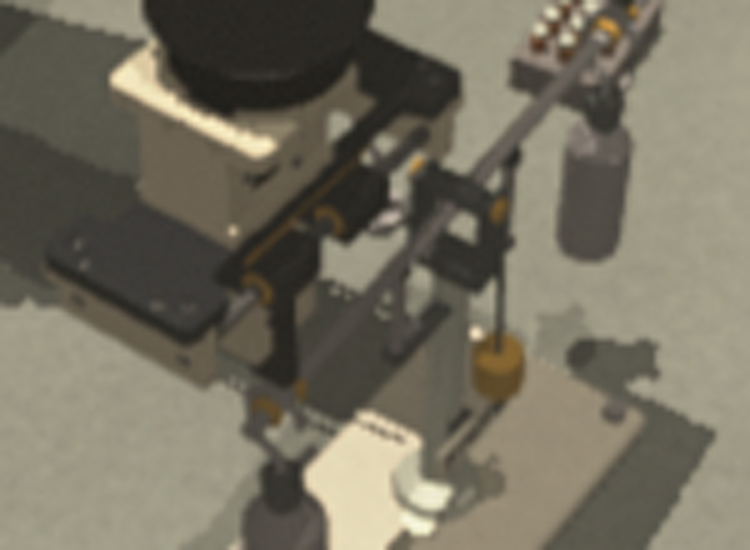

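Request:
carry_out(plan=[[0,0,0.0003,0,0,0],[0,0,0,0,0,0],[0,0,0,0,0,0],[0,0,0,0,0,0],[0,0,0,0,0,0],[0,0,0,0,0,0]], fingers=0.3)

```text
time_s: 12.02
tcp_pos: [0.5739, -0.1799, 0.2541]
eef_rot: [180.0, 0.4, 175.1]
contact_force: [0.3, 0.2, -0.2]
gripper_width: 0.0304
```

```bash
python3 - <<'E'
from h import *
wshot('w8'); print(r.get_state()['contact_force'])
E
```

```text
[ 0.5739 -0.1799  0.2541] [179.96   0.42 175.14] 12.02
[-1.42815682 -0.14857634 -0.33796571]
```

View pics/w8.png

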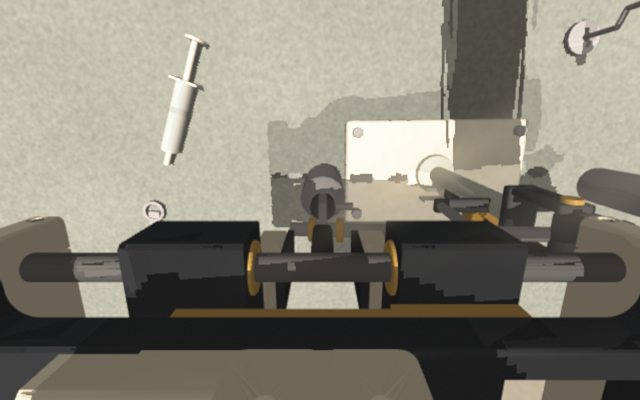

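Request:
carry_out(plan=[[0,0,0.005,0,0,0],[0,0,0.01,0,0,0],[0,0,0.015,0,0,0],[0,0,0.02,0,0,0],[0,0,0.03,0,0,0],[-0.02,0,0.02,0,0,0],[-0.025,0.025,0.005,0,0,0.02],[-0.025,0.03,0,0,0,0.02],[-0.02,0.035,0,0,0,0.02],[-0.02,0.035,0,0,0,0.02],[-0.015,0.035,0,0,0,0],[0,0.035,0,0,0,0]])

```text
time_s: 13.07
tcp_pos: [0.4432, 0.014, 0.3718]
eef_rot: [180.0, 0.7, 179.3]
contact_force: [0.3, 0.4, -0.8]
gripper_width: 0.0306
```

```bash
python3 - <<'E'
from h import *
sshot('s7',(250,140,400,260),5)
E
```

```text
(no output)
```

View pics/s7z.png

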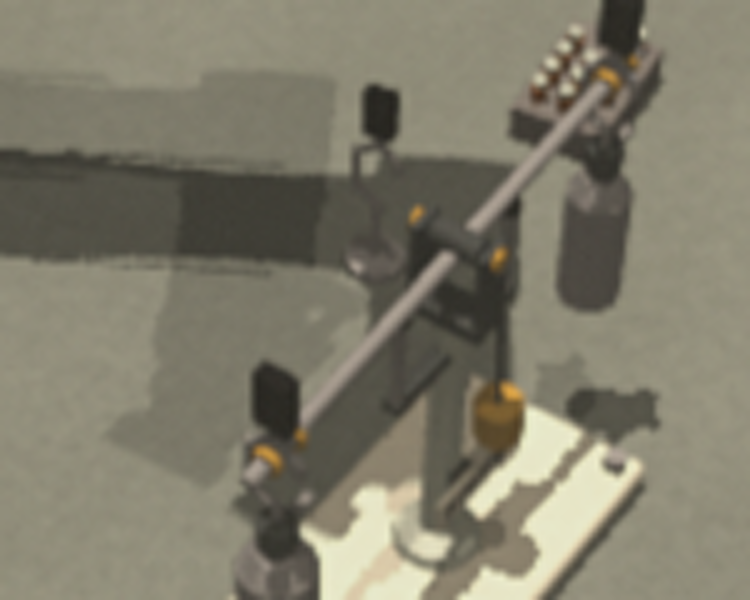

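Request:
carry_out(plan=[[0,0.035,-0.005,0,0,0],[0,0.038,-0.01,0,0,0],[0,0.038,-0.015,0,0,0],[0,0.03,-0.025,0,0,0],[0,0.01,-0.03,0,0.004,0],[0,0,-0.03,0,0.003,0],[0,0,-0.015,0,0,0],[0,0,0,0,0,0],[0,0,0,0,0,0]])

```text
time_s: 13.87
tcp_pos: [0.4441, 0.1815, 0.2498]
eef_rot: [179.3, 1.3, 179.9]
contact_force: [0.7, -0.8, 0.1]
gripper_width: 0.0304
```

```bash
python3 - <<'E'
from h import *
wshot('w9')
a=cv2.imread('pics/w9.png')[130:250,240:400]; cv2.imwrite('pics/w9z.png',cv2.resize(a,None,fx=5,fy=5,interpolation=cv2.INTER_CUBIC))
E
```

```text
[0.4441 0.1815 0.2498] [179.29   1.27 179.87] 13.87
```

View pics/w9z.png

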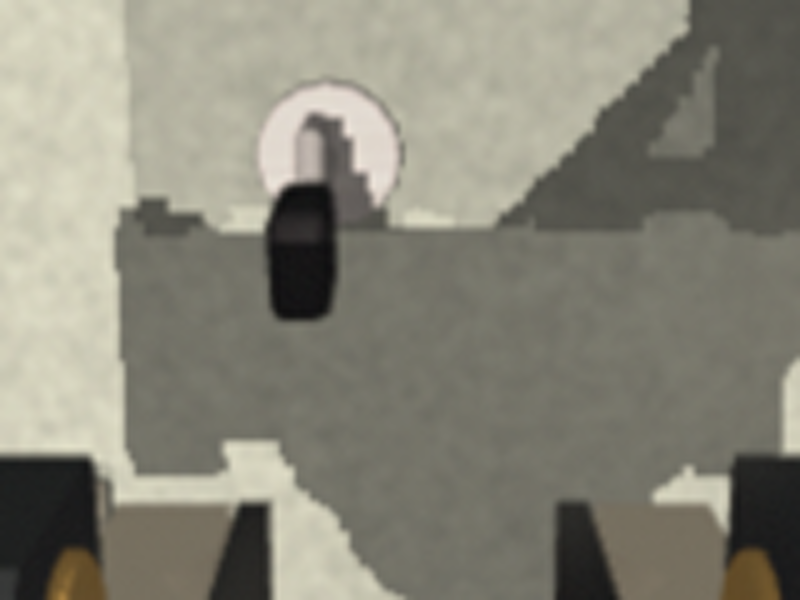

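```bash
python3 - <<'E'
from h import *
im=cv2.imread('pics/w9.png').max(2)
for y in range(166,196): print(y,im[y,290:311])
fittab('w9',(288,163,314,198),.130,(.436,.160),thr=70)
fittab('w9',(288,163,314,198),.130,(.436,.160),thr=70,freez=True)
E
```

```text
166 [174 166 180 227 231 231 221 183 155 126 119 107 105  96  77  69  87 104
 105 105 103]
167 [175 172 177 215 230 217 157  90  52  40  37  33  32  31  30  45  79 102
 104 103 103]
168 [178 178 180 193 206 175  77  27  17  18  19  19  19  18  18  29  63  95
 101 101 100]
169 [177 177 178 175 159 116  37  18  17  19  21  21  22  20  18  21  52  87
 101 100  99]
170 [180 179 179 168 125  58  20  20  21  21  21  22  20  20  19  22  50  86
 100  99  99]
171 [199 197 198 179 110  35  19  23  23  22  22  23  23  20  19  22  45  82
 100 100  99]
172 [209 210 210 182  84  29  26  29  30  30  30  30  30  28  23  19  39  76
 100 101 100]
173 [207 208 201 158  58  31  37  37  38  37  37  39  39  35  28  19  39  76
 100 101 101]
174 [206 207 188 112  44  38  40  42  43  45  45  46  46  42  32  23  37  73
  93  90  91]
175 [205 206 179  77  34  42  46  46  47  49  49  50  49  44  34  24  36  69
  89  86  85]
176 [162 162 143  64  34  43  47  48  50  49  51  52  51  44  34  26  41  81
 107 106 104]
177 [116 116 104  62  37  41  47  48  49  49  51  51  51  41  32  26  45  89
 118 117 115]
178 [113
[... 1059 characters left out ...]
25  65 108
 116 116 115]
190 [117 118 120 104  47  18  21  22  21  21  21  21  21  21  20  30  75 114
 117 116 116]
191 [116 117 118 107  58  21  20  20  21  22  20  22  21  19  18  40  83 116
 117 117 115]
192 [117 118 118 113  86  33  19  17  18  19  17  19  20  21  30  57  96 116
 117 117 116]
193 [118 119 119 118 105  68  41  33  31  33  33  33  36  50  73  98 111 117
 118 117 117]
194 [118 117 118 117 114 105  96  94  95  96  95  96  94  99 108 117 117 118
 118 117 118]
195 [117 117 116 117 117 117 118 120 120 122 121 119 117 117 118 117 115 116
 117 118 119]
w9 [ 0.4358  0.162  -0.0886] yawdeg -5.1 cost 53.51 of 339.6
w9 [ 0.4442  0.1597 -0.0092 -0.0376] yawdeg -0.5 cost 12.04 of 339.6
```

Request:
carry_out(plan=[[-0.008,-0.019,-0.01,-0.01,0.018,-0.01],[0,-0.001,-0.03,0,0,0],[0,0,-0.03,0,0,0],[0,0,0,0,0,0],[0,0,0,0,0,0]])

```text
time_s: 14.33
tcp_pos: [0.4401, 0.1606, 0.1874]
eef_rot: [179.4, 0.8, 179.1]
contact_force: [-0.2, 0.5, 0.5]
gripper_width: 0.0308
```

```bash
python3 - <<'E'
from h import *
wshot('w10')
a=cv2.imread('pics/w10.png')[130:300,230:430]; cv2.imwrite('pics/w10z.png',cv2.resize(a,None,fx=4,fy=3.5,interpolation=cv2.INTER_CUBIC))
E
```

```text
[0.4401 0.1606 0.1874] [179.43   0.84 179.15] 14.33
```

View pics/w10z.png

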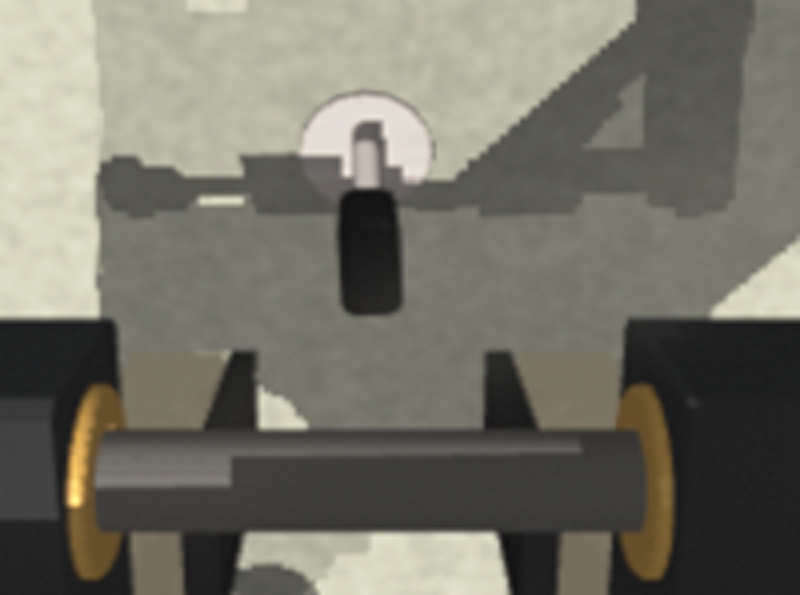

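Request:
carry_out(plan=[[-0.004,0,-0.02,-0.01,0.014,0.03],[0,0,-0.025,0,0,0],[0,0,-0.018,0,0,0],[0,0,0,0,0,0],[0,0,0,0,0,0]])

```text
time_s: 14.8
tcp_pos: [0.4421, 0.1641, 0.1342]
eef_rot: [179.5, 0.8, -179.0]
contact_force: [0.2, 0.2, -0.0]
gripper_width: 0.0306
```

Request:
carry_out(plan=[[-0.005,-0.002,-0.004,-0.008,0.014,0],[-0.001,0,-0.006,0,0,0],[0,0,-0.006,0,0,0],[0,0,0,0,0,0],[0,0,0,0,0,0]])

```text
time_s: 15.22
tcp_pos: [0.4387, 0.1642, 0.1231]
eef_rot: [179.7, 0.3, -179.0]
contact_force: [0.4, 0.1, 0.6]
gripper_width: 0.0305
```

Request:
carry_out(plan=[[-0.004,-0.003,-0.005,-0.004,0.006,0],[0,0,-0.004,0,0,0],[0,0,0,0,0,0]])

```text
time_s: 15.47
tcp_pos: [0.4345, 0.1611, 0.1138]
eef_rot: [179.9, -0.1, -179.0]
contact_force: [-0.5, 1.0, 0.7]
gripper_width: 0.0305
```

```bash
python3 - <<'E'
from h import *
wshot('w11')
a=cv2.imread('pics/w11.png')[150:320,230:430]; cv2.imwrite('pics/w11z.png',cv2.resize(a,None,fx=4,fy=3.5,interpolation=cv2.INTER_CUBIC))
E
```

```text
[0.4345 0.1611 0.1138] [ 1.7992e+02 -6.0000e-02 -1.7900e+02] 15.47
```

View pics/w11z.png

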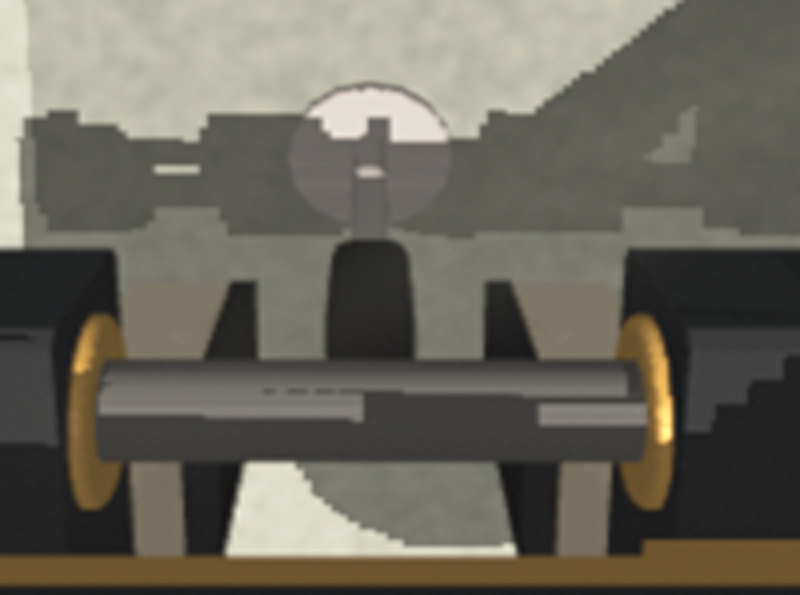

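Centred. Closing now.

Request:
carry_out(plan=[[0,0,0,0,0,0],[0,0,0,0,0,0],[0,0,0,0,0,0],[0,0,0,0,0,0],[0,0,0,0,0,0],[0,0,0,0,0,0]], fingers=1, force=20)

```text
time_s: 16.02
tcp_pos: [0.4346, 0.1611, 0.1141]
eef_rot: [179.9, -0.1, -179.0]
contact_force: [-0.1, -0.8, 0.1]
gripper_width: 0.0114
```

Request:
carry_out(plan=[[0,0,0.01,0,0,0],[0,0,0.03,0,0,-0.02],[0,0,0.035,0,0,-0.04],[0,0,0.035,0,0,-0.04],[0,-0.01,0.03,0,0,0],[0.01,-0.02,0.025,0,0,0],[0.015,-0.025,0.02,0,0,0],[0.02,-0.025,0,0,0,0],[0.02,-0.025,0,0,0,0],[0.02,-0.015,0,0,0,0],[0,0,0,0,0,0],[0,0,0,0,0,0]])

```text
time_s: 17.02
tcp_pos: [0.5189, 0.0325, 0.3085]
eef_rot: [-180.0, -0.1, 175.1]
contact_force: [-0.4, 0.6, -1.0]
gripper_width: 0.0117
```

```bash
python3 - <<'E'
from h import *
sshot('s8',(250,140,400,260),5); wshot('w12'); print(r.get_state()['contact_force'])
E
```

```text
[0.5188 0.0328 0.3083] [-1.7995e+02 -1.1000e-01  1.7517e+02] 17.07
[ 0.0683888  -0.7022829  -1.63668681]
```

View pics/s8z.png

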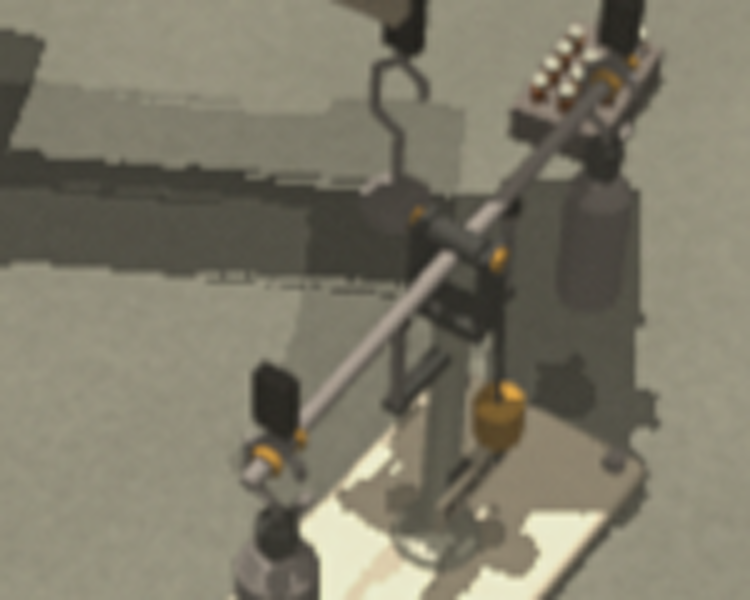

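View pics/w12.png

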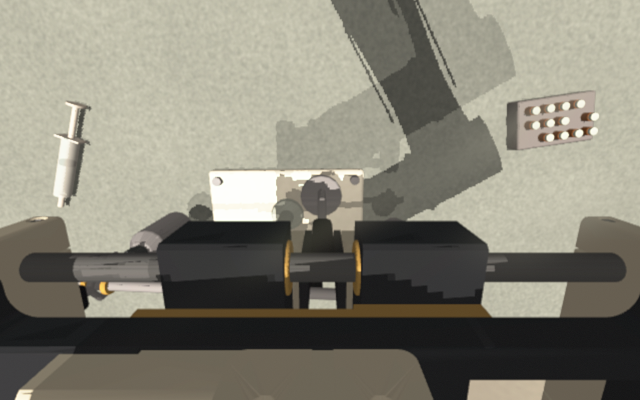

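Request:
carry_out(plan=[[0.01,0.001,-0.004,0,0,0],[0.015,0.001,-0.003,0,0,0],[0.015,0,0,0,0,0],[0.012,0,0,0,0,0],[0.01,0,0,0,0,0],[0.007,0,0,0,0,0],[0,0,0,0,0,0],[0,0,0,0,0,0]])

```text
time_s: 17.78
tcp_pos: [0.5924, 0.0398, 0.2987]
eef_rot: [-180.0, -0.2, 175.6]
contact_force: [-0.5, -0.3, -1.5]
gripper_width: 0.0114
```

```bash
python3 - <<'E'
from h import *
sshot('s9',(290,140,400,230),7); wshot('w13'); print(r.get_state()['contact_force'])
E
```

```text
[0.5923 0.0397 0.2987] [-179.97   -0.21  175.58] 17.83
[ 1.2380189   0.21747134 -2.05305336]
```

View pics/s9z.png

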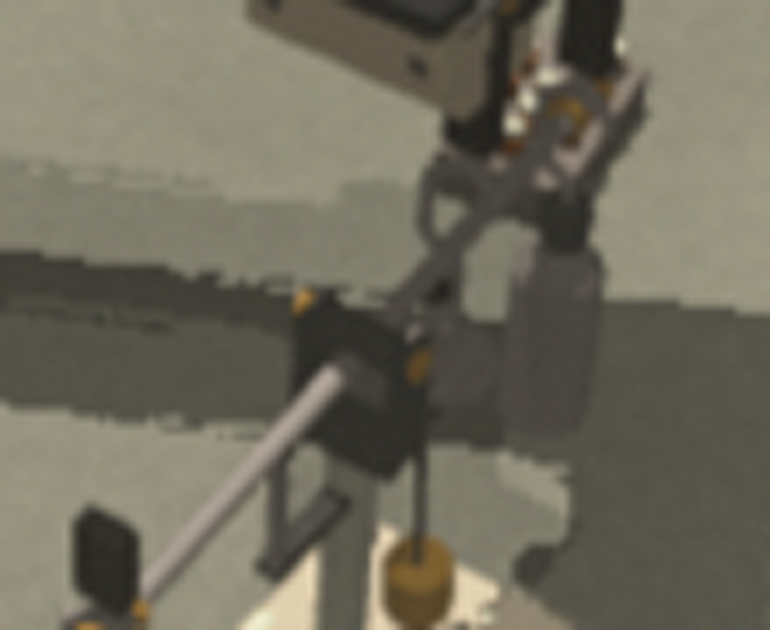

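View pics/w13.png

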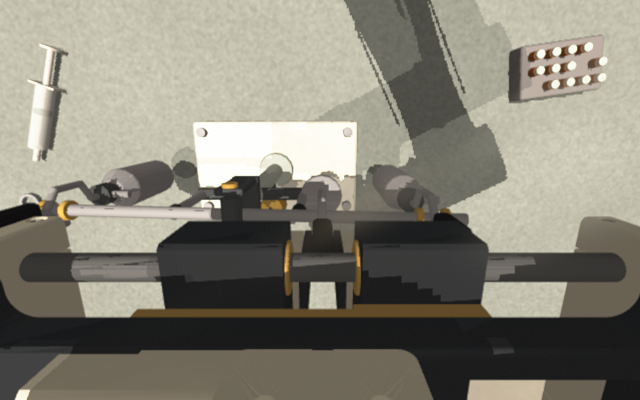

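Request:
carry_out(plan=[[0,0,-0.004,0,0,0],[0,0,-0.004,0,0,0],[0,0,-0.003,0,0,0],[0,0,-0.003,0,0,0],[0,0,-0.0015,0,0,0],[0,0,0,0,0,0],[0,0,0,0,0,0]])

```text
time_s: 18.47
tcp_pos: [0.59, 0.0395, 0.2831]
eef_rot: [180.0, -0.1, 175.6]
contact_force: [-0.2, -0.3, -1.5]
gripper_width: 0.0116
```

```bash
cat >> h.py <<'E'
def f(): 
    s=r.get_state(); print(s['contact_force'].round(2),s['tcp_pos'].round(4))
E
python3 - <<'E'
from h import *
wshot('w14'); f()
a=cv2.imread('pics/w14.png')[150:320,230:430]; cv2.imwrite('pics/w14z.png',cv2.resize(a,None,fx=4,fy=3.5,interpolation=cv2.INTER_CUBIC))
E
```

```text
[0.59   0.0395 0.2831] [ 1.7995e+02 -1.1000e-01  1.7561e+02] 18.47
[-0.67  0.36 -1.1 ] [0.5901 0.0395 0.2832]
```

View pics/w14z.png

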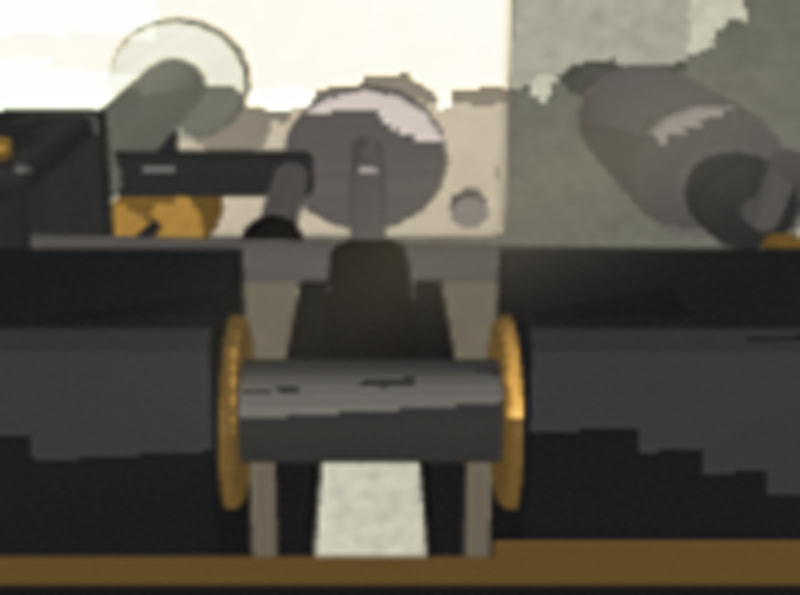

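```bash
python3 - <<'E'
from h import *
S,T=P('scene'),P('top')
print(tri([S,T],[(250+395/5,140+405/5),(220+455/4,140+184/4)]))
print(tri([S,T],[(250+400/5,140+322/5),(220+455/4,140+170/4)]))
print(tri([S,T],[(250+400/5,140+322/5),(220+455/4,140+184/4)]))
a=cv2.imread('pics/scene0.png')[165:235,310:370]; cv2.imwrite('pics/q1.png',cv2.resize(a,None,fx=8,fy=8,interpolation=cv2.INTER_CUBIC))
a=cv2.imread('pics/top0.png')[165:205,280:350]; cv2.imwrite('pics/q2.png',cv2.resize(a,None,fx=10,fy=10,interpolation=cv2.INTER_CUBIC))
a=cv2.imread('pics/w13.png')[140:230,170:370]; cv2.imwrite('pics/q3.png',cv2.resize(a,None,fx=4,fy=4,interpolation=cv2.INTER_CUBIC))
E
```

```text
(array([ 0.5879476 , -0.08380348,  0.18110305]), [[-0.0, 0.0], [-0.0, -0.0]])
(array([ 0.58562352, -0.0815649 ,  0.23822101]), [[-0.7, 0.1], [-0.3, -0.4]])
(array([ 0.57977335, -0.07927491,  0.23187931]), [[-2.3, 0.4], [-1.1, -1.3]])
```

View pics/q1.png

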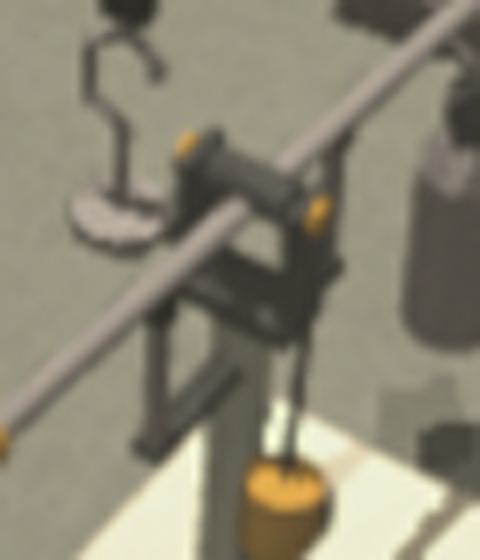

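View pics/q2.png

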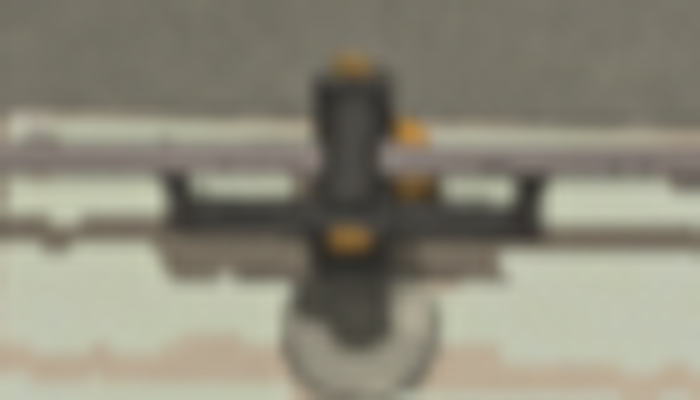

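View pics/q3.png

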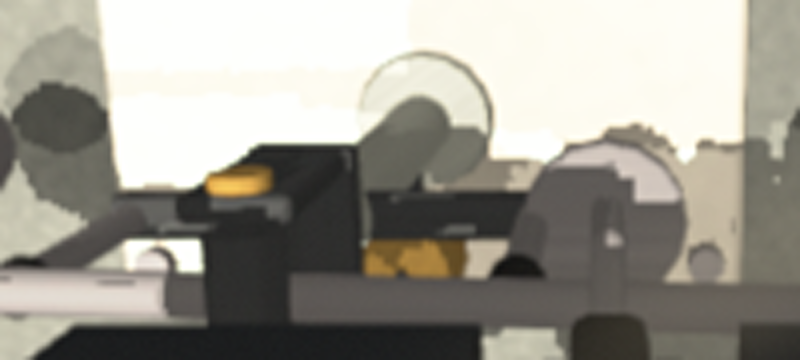

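```bash
python3 - <<'E'
from h import *
a=cv2.imread('pics/w14.png')[160:215,250:350]; cv2.imwrite('pics/q4.png',np.clip(cv2.resize(a,None,fx=8,fy=8,interpolation=cv2.INTER_CUBIC).astype(float)*1.3,0,255).astype(np.uint8))
W=np.load('pics/w14.npy')
for n,X in dict(seat=(.5935,.0395,.263),arm_end=(.598,.0245,.181),arm_end2=(.598,.0245,.20),post=(.595,.022,.24)).items(): print(n,(proj(W,np.array(X))-[250,160])*8)
E
```

```text
seat [573.97180191 529.55484035]
arm_end [452.02561195 345.29942494]
arm_end2 [443.76453712 389.62203926]
post [393.36533746 477.58622496]
```

View pics/q4.png

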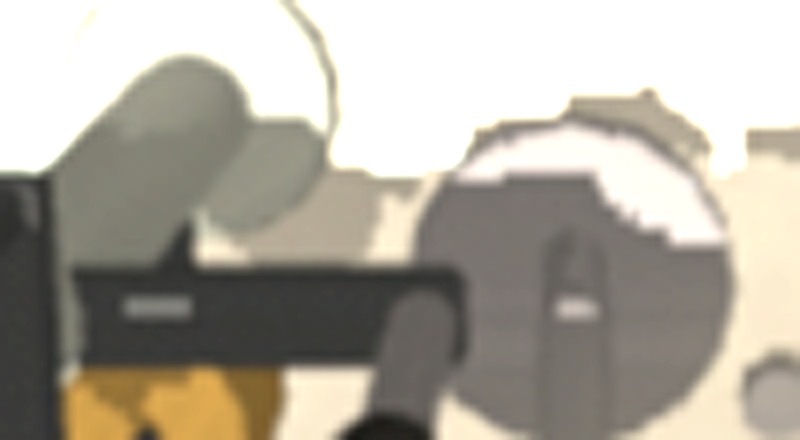

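Request:
carry_out(plan=[[0,0,-0.0015,0,0,0],[0,0,-0.0015,0,0,0],[0,0,-0.0015,0,0,0],[0,0,-0.001,0,0,0],[0,0,0,0,0,0],[0,0,0,0,0,0]])

```text
time_s: 19.02
tcp_pos: [0.5907, 0.0395, 0.2778]
eef_rot: [179.9, -0.0, 175.6]
contact_force: [0.2, 0.2, -1.0]
gripper_width: 0.0115
```

```bash
python3 - <<'E'
from h import *
wshot('w15');f()
a=cv2.imread('pics/w15.png')[160:260,220:400]; cv2.imwrite('pics/q5.png',np.clip(cv2.resize(a,None,fx=4.4,fy=4.4,interpolation=cv2.INTER_CUBIC).astype(float)*1.3,0,255).astype(np.uint8))
E
```

```text
[0.5907 0.0395 0.2778] [ 1.7993e+02 -1.0000e-02  1.7561e+02] 19.02
[-0.03 -0.89 -0.77] [0.5907 0.0395 0.2777]
```

View pics/q5.png

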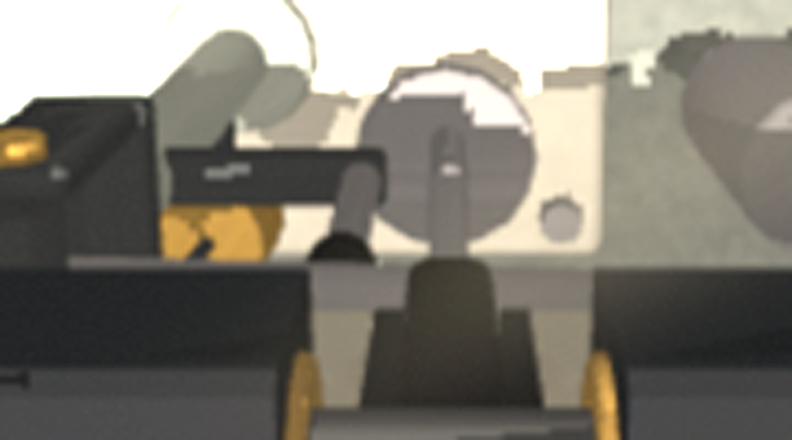

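Request:
carry_out(plan=[[0,0,-0.001,0,0,0],[0,0,-0.001,0,0,0],[0,0,-0.001,0,0,0],[0,0,-0.001,0,0,0],[0,0,0,0,0,0],[0,0,0,0,0,0]])

```text
time_s: 19.57
tcp_pos: [0.5912, 0.0395, 0.2739]
eef_rot: [179.9, 0.1, 175.6]
contact_force: [-0.2, -0.6, -0.2]
gripper_width: 0.0119
```

Request:
carry_out(plan=[[0,0,-0.001,0,0,0],[0,0,-0.001,0,0,0],[0,0,-0.001,0,0,0],[0,0,0,0,0,0],[0,0,0,0,0,0]])

```text
time_s: 19.98
tcp_pos: [0.5915, 0.0395, 0.2708]
eef_rot: [179.9, 0.1, 175.6]
contact_force: [0.5, -0.3, 0.1]
gripper_width: 0.012
```

```bash
python3 - <<'E'
from h import *
sshot('s10',(250,140,400,260),5); f();wshot('w16')
E
```

```text
[ 0.32  0.73 -0.55] [0.5915 0.0395 0.2708]
[0.5915 0.0395 0.2708] [1.7992e+02 1.0000e-01 1.7561e+02] 20.03
```

View pics/s10z.png

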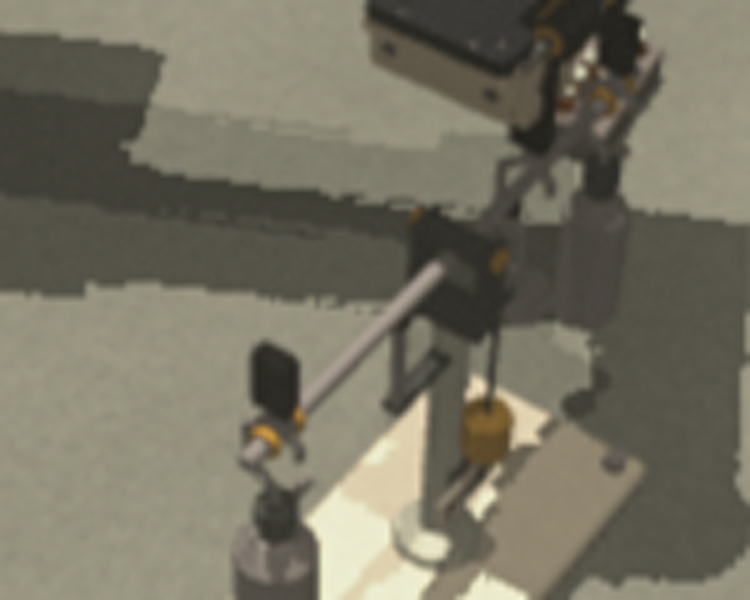

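```bash
cat >> h.py <<'E'
def blobs(n):
    im=cv2.imread(f'pics/{n}.png'); hsv=cv2.cvtColor(im,cv2.COLOR_BGR2HSV); R_=im[...,2].astype(int)-im[...,0]
    m=((hsv[...,1]>110)&(hsv[...,0]<28)&(hsv[...,0]>8)&(hsv[...,2]>50)).astype(np.uint8); m[:150]=0;m[255:]=0;m[:,:285]=0;m[:,400:]=0
    nn,l,st,c=cv2.connectedComponentsWithStats(m)
    return [(st[k,4],c[k].round(2).tolist()) for k in range(1,nn) if st[k,4]>=6]
E
python3 - <<'E'
from h import *
for n in ('scene0','scene1','s6','s7','s8','s10'): print(n,blobs(n))
E
```

```text
scene0 [(np.int32(16), [370.5, 162.75]), (np.int32(12), [349.25, 191.17]), (np.int32(15), [308.33, 218.93]), (np.int32(15), [303.33, 222.93]), (np.int32(108), [344.51, 228.16])]
scene1 [(np.int32(9), [286.78, 158.0]), (np.int32(16), [370.5, 162.75]), (np.int32(14), [349.29, 191.14]), (np.int32(18), [308.17, 218.89]), (np.int32(17), [303.24, 223.06]), (np.int32(117), [344.63, 228.14])]
s6 [(np.int32(15), [371.0, 155.0]), (np.int32(14), [315.71, 193.07]), (np.int32(11), [349.18, 191.91]), (np.int32(15), [301.73, 207.13]), (np.int32(107), [349.27, 222.93]), (np.int32(6), [309.67, 227.17]), (np.int32(12), [303.25, 231.25])]
s7 [(np.int32(14), [371.21, 155.0]), (np.int32(7), [332.71, 182.43]), (np.int32(13), [349.38, 191.15]), (np.int32(103), [349.31, 222.61]), (np.int32(6), [309.67, 227.17]), (np.int32(19), [303.47, 230.89])]
s8 [(np.int32(12), [371.25, 155.25]), (np.int32(15), [349.4, 191.47]), (np.int32(109), [349.43, 222.55]), (np.int32(17), [303.18, 230.71])]
s10 [(np.int32(8), [370.88, 159.0]), (np.int32(6), [362.5, 160.33]), (np.int32(10), [349.2, 191.7]), (np.int32(6), [309.33, 222.83]), (np.int32(99), [346.82, 225.82]), (np.int32(16), [303.0, 226.69])]
```

Request:
carry_out(plan=[[0,0,-0.001,0,0,0],[0,0,-0.001,0,0,0],[0,0,-0.001,0,0,0],[0,0,0,0,0,0],[0,0,0,0,0,0],[0,0,0,0,0,0]])

```text
time_s: 20.58
tcp_pos: [0.5918, 0.0396, 0.2678]
eef_rot: [179.9, 0.2, 175.6]
contact_force: [0.1, 0.3, -0.0]
gripper_width: 0.0119
```

```bash
cat >> h.py <<'E'
def tilt(n):
    out=[]
    for a,c in blobs(n):
        x,y=c
        if a>60: out+= [('bobx',-.09+.18*(x-344.57)/4.8),('boby',.09-.18*(y-222.6)/5.55)]
        elif 368<x<374 and 150<y<166: out.append(('L',-.09+.18*(162.75-y)/7.65))
        elif 301<x<305 and 220<y<234: out.append(('R',-.09+.18*(y-223)/7.85))
    print(n,[(k,round(float(v),4)) for k,v in out],'mean',np.mean([v for k,v in out]).round(4))
E
python3 - <<'E'
from h import *
sshot('s11',(250,140,400,260),5); f(); tilt('s10');tilt('s11')
E
```

```text
[1.09 0.21 0.5 ] [0.5918 0.0395 0.2679]
s10 [('L', -0.0018), ('bobx', -0.0056), ('boby', -0.0144), ('R', -0.0054)] mean -0.0068
s11 [('L', -0.0411), ('bobx', -0.0457), ('boby', -0.0508), ('R', -0.0416)] mean -0.0448
```

Request:
carry_out(plan=[[0,0,-0.001,0,0,0],[0,0,-0.001,0,0,0],[0,0,0,0,0,0],[0,0,0,0,0,0],[0,0,0,0,0,0]])

```text
time_s: 21.05
tcp_pos: [0.5921, 0.0396, 0.2659]
eef_rot: [179.9, 0.2, 175.6]
contact_force: [0.4, 0.2, 0.5]
gripper_width: 0.0117
```

```bash
python3 - <<'E'
from h import *
sshot('s12',(250,140,400,260),5); f(); tilt('s12')
E
```

```text
[ 1.12 -0.52  0.08] [0.5921 0.0396 0.2659]
s12 [('L', -0.0782), ('R', -0.0698), ('bobx', -0.0705), ('boby', -0.079)] mean -0.0744
```

```bash
python3 - <<'E'
from h import *
S,T=P('scene'),P('top')
print('bob top?',tri([S,T],[(344.5,225.5),(321.3,181)]))
print('bob bottom',tri([S,T],[(344.5,232),(321.3,181)]))
# left arm end from wrist shots w13 w14 w15
Ws=[np.load(f'pics/{n}.npy') for n in('w13','w14','w15')]
# arm end right edge centre: w13 q3 unclear; w14 q4 (465,320)/8 ; w15 q5 (385,178)/4.4
print(tri(Ws[1:],[(250+465/8,160+318/8),(220+385/4.4,160+176/4.4)]))
# post top pad
print(tri([Ws[0],Ws[2]],[(170+518/4,140+258/4),(220+343/4.4,160+240/4.4)]))
# top view arm end left
print('armL top+w15',tri([T,Ws[2]],[(280+165/10,165+215/10),(220+385/4.4,160+176/4.4)]))
print('armL top+w14',tri([T,Ws[1]],[(280+165/10,165+215/10),(250+465/8,160+318/8)]))
E
```

```text
bob top? (array([ 0.61423464, -0.0482283 ,  0.14504435]), [[-0.5, 0.1], [-0.2, -0.3]])
bob bottom (array([ 0.61839187, -0.04936859,  0.12311289]), [[0.2, -0.0], [0.1, 0.1]])
(array([0.60480984, 0.02357522, 0.14105685]), [[-0.1, -0.1], [0.1, 0.1]])
(array([0.58498977, 0.02372783, 0.25623636]), [[0.1, 0.0], [-0.1, -0.0]])
armL top+w15 (array([0.59511505, 0.02504522, 0.16984248]), [[-0.1, -0.3], [-0.6, -2.2]])
armL top+w14 (array([0.59566487, 0.02512105, 0.16787937]), [[-0.1, -0.3], [-0.6, -2.3]])
```

Request:
carry_out(plan=[[0,0,0.0012,0,0,0],[0,0,0.0012,0,0,0],[0,0,0.0012,0,0,0],[0,-0.001,0.001,0,0,0],[-0.0001,-0.002,0,0,0,0],[-0.0002,-0.002,0,0,0,0],[-0.0002,-0.002,0,0,0,0],[0,0,0,0,0,0]])

```text
time_s: 21.77
tcp_pos: [0.5914, 0.0321, 0.271]
eef_rot: [179.9, 0.2, 175.6]
contact_force: [0.4, -0.2, -0.4]
gripper_width: 0.0117
```

```bash
python3 - <<'E'
from h import *
sshot('s13',(250,140,400,260),5); f(); tilt('s13');wshot('w17')
a=cv2.imread('pics/w17.png')[160:260,220:400]; cv2.imwrite('pics/q6.png',np.clip(cv2.resize(a,None,fx=4.4,fy=4.4,interpolation=cv2.INTER_CUBIC).astype(float)*1.3,0,255).astype(np.uint8))
E
```

```text
[ 0.95  0.05 -0.82] [0.5914 0.0321 0.271 ]
s13 [('L', -0.0018), ('bobx', 0.0022), ('boby', -0.0083), ('R', 0.0006)] mean -0.0018
[0.5914 0.0321 0.271 ] [179.89   0.18 175.63] 21.82
```

View pics/q6.png

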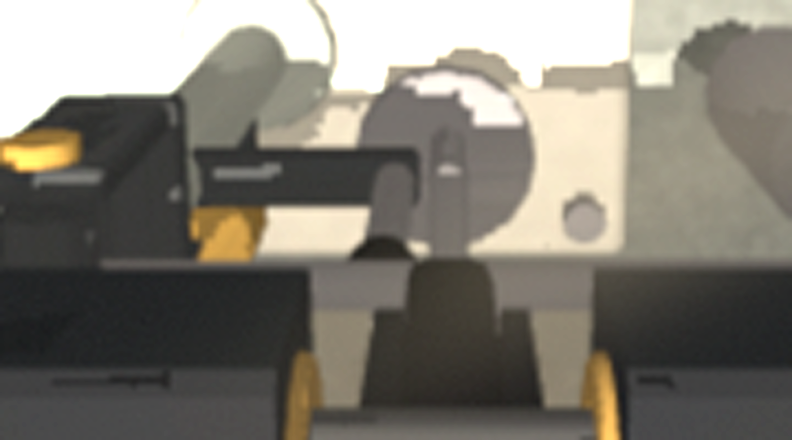

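Request:
carry_out(plan=[[-0.0002,-0.002,0,0,0,0],[-0.0002,-0.002,0,0,0,0],[0,0,0,0,0,0]])

```text
time_s: 22.12
tcp_pos: [0.5911, 0.0279, 0.2709]
eef_rot: [179.9, 0.2, 175.6]
contact_force: [1.1, 0.2, 0.1]
gripper_width: 0.0115
```

```bash
python3 - <<'E'
from h import *
f()
E
```

```text
[1.11 0.19 0.08] [0.5911 0.0279 0.2709]
```

Request:
carry_out(plan=[[0,0,-0.001,0,0,0],[0,0,-0.001,0,0,0],[0,0,-0.001,0,0,0],[0,0,0,0,0,0],[0,0,0,0,0,0],[0,0,0,0,0,0]])

```text
time_s: 22.62
tcp_pos: [0.5913, 0.0278, 0.2678]
eef_rot: [179.9, 0.2, 175.6]
contact_force: [0.7, 0.3, -0.2]
gripper_width: 0.0116
```

```bash
python3 - <<'E'
from h import *
sshot('s14',(250,140,400,260),5); f(); tilt('s14')
E
```

```text
[ 0.84 -0.47  0.03] [0.5912 0.0278 0.2677]
s14 [('L', -0.0488), ('bobx', -0.0499), ('boby', -0.0537), ('R', -0.0496)] mean -0.0505
```

Request:
carry_out(plan=[[0,0,0.001,0,0,0],[0,0,0.001,0,0,0],[0,0,0.0012,0,0,0],[0,0,0,0,0,0],[0,0,0,0,0,0],[0,0,0,0,0,0]])

```text
time_s: 23.17
tcp_pos: [0.5911, 0.028, 0.2712]
eef_rot: [179.9, 0.2, 175.6]
contact_force: [0.8, 0.1, -0.1]
gripper_width: 0.0115
```

```bash
python3 - <<'E'
from h import *
sshot('s15',(250,140,400,260),5);tilt('s15')
F=[]
for i in range(24):
    F.append(r.get_state()['contact_force']); r.capture('scene')
F=np.array(F); print(F.mean(0),F.std(0)/np.sqrt(len(F)), r.get_state()['time_s'],r.get_state()['tcp_pos'])
sshot('s16');tilt('s16')
E
```

```text
s15 [('L', 0.014), ('bobx', 0.0038), ('boby', -0.0073), ('R', 0.0091)] mean 0.0049
[ 0.74095195 -0.17259234 -0.04329902] [0.11296273 0.09759193 0.0664546 ] 24.4167 [0.59107276 0.02795608 0.27109503]
s16 [('L', 0.0011), ('bobx', 0.0019), ('boby', -0.006), ('R', 0.0063)] mean 0.0008
```

Request:
carry_out(plan=[[-0.0007,0,0,0,0,0],[0,0,0,0,0,0],[0,0,0,0,0,0],[0,0,0,0,0,0],[0,0,0,0,0,0],[0,0,0,0,0,0]], fingers=0.35)

```text
time_s: 24.97
tcp_pos: [0.5895, 0.0279, 0.2709]
eef_rot: [179.9, 0.1, 175.6]
contact_force: [-0.3, 0.2, -0.6]
gripper_width: 0.0283
```

```bash
python3 - <<'E'
from h import *
sshot('s17');tilt('s17'); wshot('w18'); f()
E
```

```text
s17 [('L', -0.0076), ('bobx', -0.0202), ('boby', -0.0183), ('R', -0.0097)] mean -0.014
[0.5895 0.028  0.2709] [1.7990e+02 9.0000e-02 1.7564e+02] 25.02
[-0.48  0.78 -0.46] [0.5895 0.0279 0.2709]
```

View pics/w18.png

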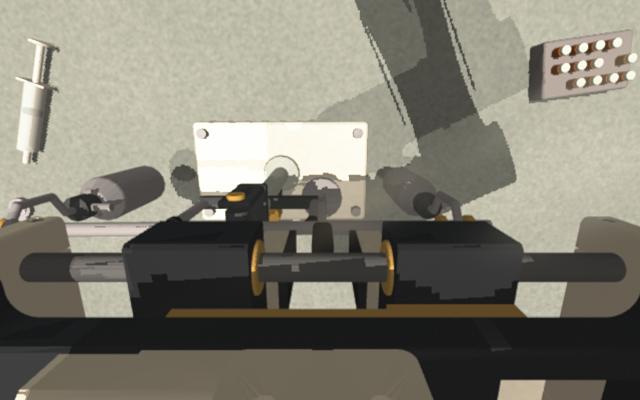

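View pics/s17z.png

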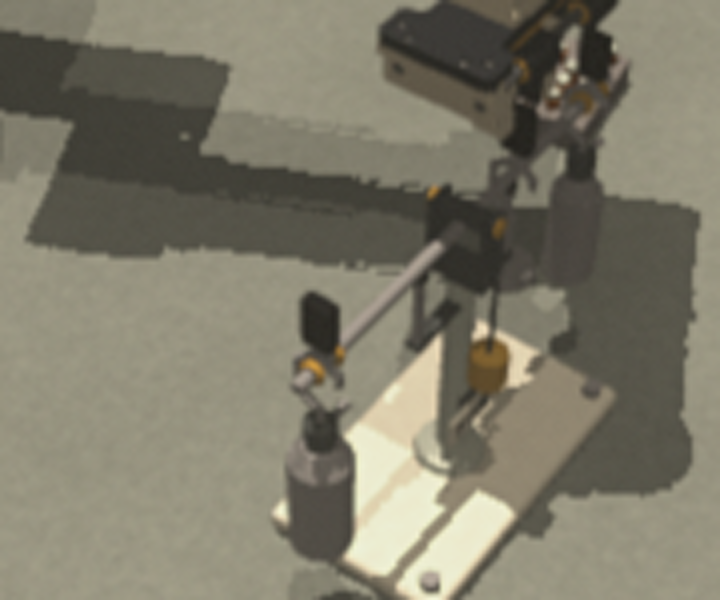

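Request:
carry_out(plan=[[0,0,0.005,0,0,0],[0,0,0.01,0,0,0],[0,0,0.015,0,0,0],[0,0,0.015,0,0,0],[0,0,0,0,0,0],[0,0,0,0,0,0],[0,0,0,0,0,0],[0,0,0,0,0,0],[0,0,0,0,0,0],[0,0,0,0,0,0],[0,0,0,0,0,0],[0,0,0,0,0,0]])

```text
time_s: 26.07
tcp_pos: [0.5889, 0.0276, 0.3203]
eef_rot: [179.9, 0.0, 175.6]
contact_force: [-0.4, -0.6, -0.0]
gripper_width: 0.0283
```

```bash
python3 - <<'E'
from h import *
sshot('s18');tilt('s18'); f()
E
```

```text
s18 [('L', -0.0281), ('bobx', -0.0311), ('boby', -0.0345), ('R', -0.0187)] mean -0.0281
[ 0.83  0.56 -0.15] [0.5889 0.0275 0.3203]
```

Request:
carry_out(plan=[[0,0,0,0,0,0],[0,0,0,0,0,0],[0,0,0,0,0,0],[0,0,0,0,0,0],[0,0,0,0,0,0],[0,0,0,0,0,0],[0,0,0,0,0,0],[0,0,0,0,0,0],[0,0,0,0,0,0],[0,0,0,0,0,0],[0,0,0,0,0,0],[0,0,0,0,0,0]])

```text
time_s: 27.12
tcp_pos: [0.5888, 0.0275, 0.3199]
eef_rot: [180.0, 0.0, 175.6]
contact_force: [0.2, -0.5, 0.9]
gripper_width: 0.0285
```

```bash
python3 - <<'E'
from h import *
sshot('s19',(290,140,400,250),6);tilt('s19'); wshot('w19')
a=cv2.imread('pics/w19.png')[120:280,200:440]; cv2.imwrite('pics/q7.png',cv2.resize(a,None,fx=3.3,fy=3.3,interpolation=cv2.INTER_CUBIC))
E
```

```text
s19 [('L', -0.0281), ('bobx', -0.0311), ('boby', -0.0362), ('R', -0.0187)] mean -0.0285
[0.5888 0.0275 0.3199] [179.96   0.   175.63] 27.17
```

View pics/s19z.png

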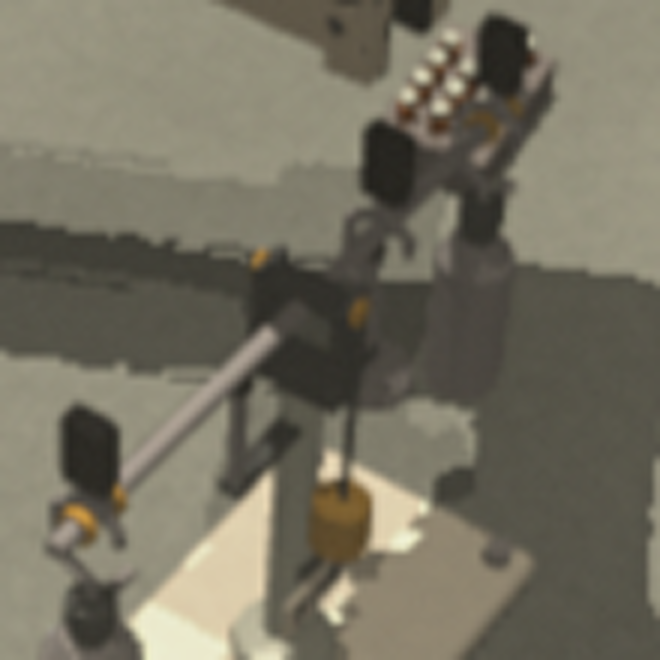

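View pics/q7.png

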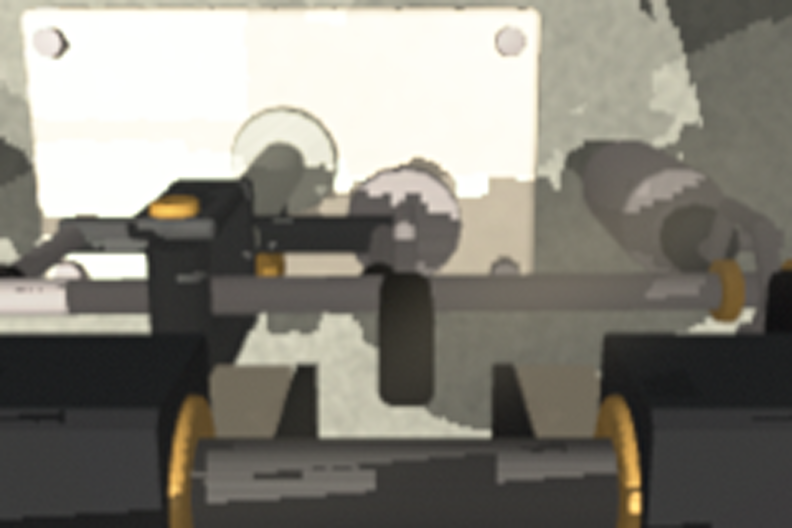

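```bash
python3 - <<'E'
from h import *
L=lambda n:np.load(f'pics/{n}.npy')
S,T=P('scene'),P('top')
print(tri([L('w14'),L('w19')],[(308.1,199.75),(319.1,191.2)]))
print(tri([L('w12'),L('w19')],[(308.1,199.75),(319.1,191.2)]) if 0 else '')
a=cv2.imread('pics/w12.png')[150:230,220:400]; cv2.imwrite('pics/q8.png',cv2.resize(a,None,fx=4.4,fy=4.4,interpolation=cv2.INTER_CUBIC))
a=cv2.imread('pics/w5.png')[150:250,380:560]; cv2.imwrite('pics/q9.png',cv2.resize(a,None,fx=4.4,fy=4.4,interpolation=cv2.INTER_CUBIC))
E
```

```text
(array([0.60294932, 0.02378448, 0.14691633]), [[-0.3, -0.4], [0.3, 0.4]])
```

View pics/q9.png

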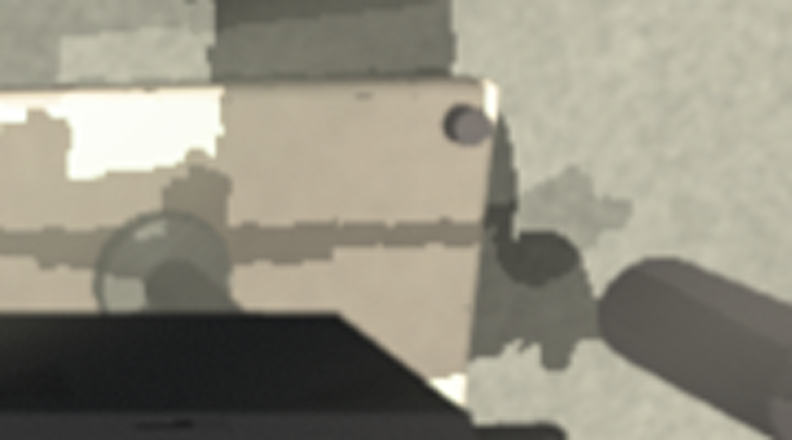

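Request:
carry_out(plan=[[0,0.0005,-0.015,0,0,0],[0,0,-0.015,0,0,0],[0,0,-0.01,0,0,0],[0,0,-0.006,0,0,0],[0,0,-0.002,0,0,0],[0,0,0,0,0,0],[0,0,0,0,0,0]])

```text
time_s: 27.8
tcp_pos: [0.5894, 0.0279, 0.2711]
eef_rot: [180.0, 0.1, 175.6]
contact_force: [-0.1, -0.3, 0.7]
gripper_width: 0.0283
```

```bash
python3 - <<'E'
from h import *
sshot('s20',(290,140,400,250),6);tilt('s20'); f()
E
```

```text
s20 [('L', -0.0281), ('bobx', -0.0311), ('boby', -0.0362), ('R', -0.0187)] mean -0.0285
[-0.01  0.27 -0.78] [0.5895 0.028  0.2713]
```

Request:
carry_out(plan=[[0,0,0,0,0,0],[0,0,0,0,0,0],[0,0,0,0,0,0],[0,0,0,0,0,0],[0,0,0,0,0,0]], fingers=1, force=6)

```text
time_s: 28.27
tcp_pos: [0.5904, 0.0281, 0.2734]
eef_rot: [179.9, 0.3, 175.6]
contact_force: [0.3, -0.7, 0.0]
gripper_width: 0.0123
```

Request:
carry_out(plan=[[0,0,0.0008,0,0,0],[0,0,0.0008,0,0,0],[0,-0.001,0,0,0,0],[-0.0002,-0.0013,0,0,0,0],[0,0,0,0,0,0]])

```text
time_s: 28.68
tcp_pos: [0.5902, 0.0258, 0.2753]
eef_rot: [179.9, 0.3, 175.7]
contact_force: [0.4, 1.0, 0.3]
gripper_width: 0.0117
```

```bash
python3 - <<'E'
from h import *
f();f()
sshot('s21',(290,140,400,250),6);tilt('s21'); f()
E
```

```text
[0.44 1.01 0.35] [0.5902 0.0258 0.2753]
[0.44 1.01 0.35] [0.5902 0.0258 0.2753]
s21 [('L', 0.0194), ('bobx', 0.012), ('boby', 0.0105), ('R', 0.0175)] mean 0.0149
[ 0.08  0.5  -0.38] [0.5902 0.0258 0.2753]
```

Request:
carry_out(plan=[[-0.0001,-0.0013,-0.0005,0,0,0],[-0.0001,-0.0012,-0.0004,0,0,0],[0,0,0,0,0,0],[0,0,0,0,0,0]])

```text
time_s: 29.07
tcp_pos: [0.5899, 0.023, 0.2743]
eef_rot: [179.9, 0.3, 175.6]
contact_force: [-0.5, 1.0, 0.4]
gripper_width: 0.0119
```

```bash
python3 - <<'E'
from h import *
sshot('s22',(290,140,400,250),6);tilt('s22');
F=[]
for i in range(6): F.append(r.get_state()['contact_force']);r.capture('scene')
print(np.mean(F,0)); f()
E
```

```text
s22 [('L', -0.0018), ('bobx', -0.0034), ('boby', -0.0125), ('R', 0.0003)] mean -0.0043
[-0.27690667 -0.48551286 -0.37080127]
[-0.41  0.2   0.04] [0.59   0.0231 0.2744]
```

Request:
carry_out(plan=[[0,0,0,0,0,0],[0,0,0,0,0,0],[0,0,0,0,0,0],[0,0,0,0,0,0],[0,0,0,0,0,0]], fingers=0.35)

```text
time_s: 29.83
tcp_pos: [0.5901, 0.0232, 0.2745]
eef_rot: [179.9, 0.3, 175.7]
contact_force: [0.4, 0.8, -0.8]
gripper_width: 0.0281
```

Request:
carry_out(plan=[[0,0,0.005,0,0,0],[0,0,0.01,0,0,0],[0,0,0.015,0,0,0],[0,0,0.015,0,0,0],[0,0,0.01,0,0,0],[0,0,0,0,0,0],[0,0,0,0,0,0],[0,0,0,0,0,0],[0,0,0,0,0,0],[0,0,0,0,0,0],[0,0,0,0,0,0],[0,0,0,0,0,0]])

```text
time_s: 30.83
tcp_pos: [0.5891, 0.0229, 0.3332]
eef_rot: [179.9, 0.2, 175.7]
contact_force: [-0.7, 0.1, -0.3]
gripper_width: 0.0283
```

```bash
python3 - <<'E'
from h import *
sshot('s23',(290,140,400,250),6);tilt('s23');f()
E
```

```text
s23 [('L', -0.0018), ('bobx', -0.0034), ('boby', -0.0102), ('R', 0.0042)] mean -0.0028
[-0.23 -0.23 -0.07] [0.5891 0.023  0.3331]
```

Request:
carry_out(plan=[[0,0,0.01,0,0,0],[-0.01,0,0.02,0,0,0],[-0.01,0,0.02,0,0,0],[-0.02,0,0.02,0,0,0],[-0.03,0,0.01,0,0,0],[-0.03,0,0,0,0,0],[-0.03,0,0,0,0,0],[0,0,0,0,0,0],[0,0,0,0,0,0],[0,0,0,0,0,0],[0,0,0,0,0,0],[0,0,0,0,0,0]])

```text
time_s: 31.88
tcp_pos: [0.4545, 0.0216, 0.4209]
eef_rot: [179.9, 0.3, 175.6]
contact_force: [-0.1, -0.2, 0.1]
gripper_width: 0.0285
```

```bash
python3 - <<'E'
from h import *
sshot('s24',(270,140,400,250),6);tilt('s24');f();wshot('w20')
E
```

```text
s24 [('L', 0.014), ('bobx', 0.0045), ('boby', -0.0128), ('R', -0.001)] mean 0.0012
[0.46 0.12 0.41] [0.4546 0.0216 0.4207]
[0.4546 0.0216 0.4207] [179.93   0.27 175.59] 31.93
```

View pics/s24z.png

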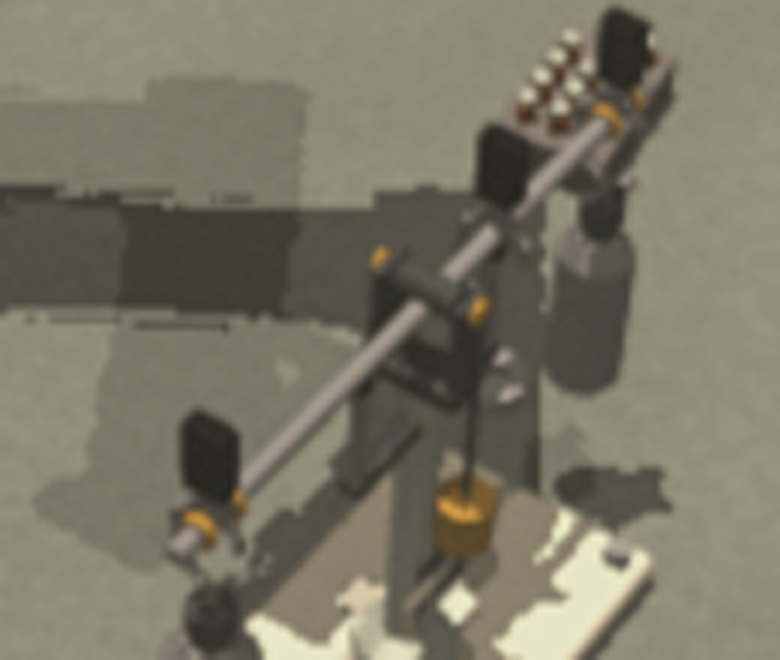

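```bash
python3 - <<'E'
from h import *
def up(n): return cv2.resize(cv2.imread(f'pics/{n}.png'),None,fx=8,fy=8,interpolation=cv2.INTER_CUBIC).astype(np.float32)
def loc(ref,box,n):
    x0,y0,x1,y1=[8*v for v in box]; t=up(ref)[y0:y1,x0:x1]; p=64
    R_=cv2.matchTemplate(up(n)[y0-p-40:y1+p+40,x0-p:x1+p],t,cv2.TM_CCOEFF_NORMED); _,m,_,l=cv2.minMaxLoc(R_); return (l[0]-p)/8,(l[1]-p-40)/8,round(m,3)
for nm,box in dict(sampleTab=(366,138,382,160),sampleBody=(358,170,382,205),tabAndCollar=(364,140,382,166)).items():
    y={n:loc('s7',box,n) for n in('scene0','scene1','s19','s23','s24')}
    print(nm,y); a=y['scene1'][1]; print('  th', {n:round(.09-.18*v[1]/a,4) for n,v in y.items()})
for nm,box in dict(ctab=(298,210,314,232)).items():
    y={n:loc('s7',box,n) for n in('s6','s10','s19','s23','s24')}; print(nm,y,{n:round(.09+.18*v[1]/7.85,4) for n,v in y.items()})
E
```

```text
sampleTab {'scene0': (-1.125, 7.75, 0.655), 'scene1': (-1.0, 8.0, 0.632), 's19': (-0.875, 4.25, 0.629), 's23': (-0.625, 3.0, 0.692), 's24': (-0.625, 3.375, 0.772)}
  th {'scene0': -0.0844, 'scene1': -0.09, 's19': -0.0056, 's23': 0.0225, 's24': 0.0141}
sampleBody {'scene0': (-1.125, 6.75, 0.958), 'scene1': (-1.125, 6.625, 0.948), 's19': (-0.375, 4.75, 0.501), 's23': (0.0, 0.5, 0.524), 's24': (-0.25, 3.25, 0.782)}
  th {'scene0': -0.0934, 'scene1': -0.09, 's19': -0.0391, 's23': 0.0764, 's24': 0.0017}
tabAndCollar {'scene0': (-1.125, 7.0, 0.53), 'scene1': (-0.75, 7.625, 0.475), 's19': (-0.25, 0.875, 0.654), 's23': (-0.125, 0.625, 0.727), 's24': (0.0, 1.0, 0.76)}
  th {'scene0': -0.0752, 'scene1': -0.09, 's19': 0.0693, 's23': 0.0752, 's24': 0.0664}
ctab {'s6': (1.75, -0.125, 0.506), 's10': (-0.125, -4.0, 0.947), 's19': (-0.125, -4.875, 0.944), 's23': (-0.125, -3.875, 0.945), 's24': (-0.125, -4.0, 0.921)} {'s6': 0.0871, 's10': -0.0017, 's19': -0.0218, 's23': 0.0011, 's24': -0.0017}
```

View pics/w20.png

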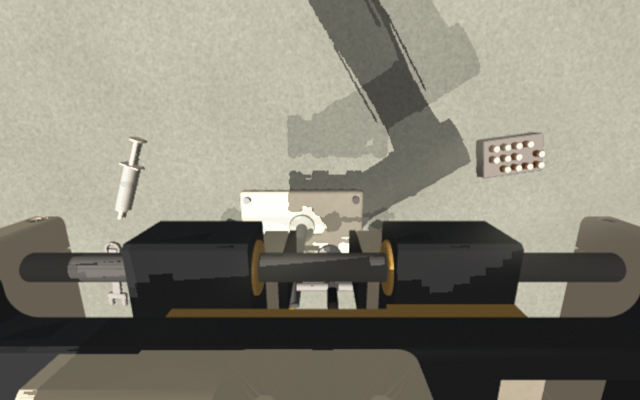

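```bash
python3 - <<'E'
from h import *
# predicted scene rows of left/right collars vs theta, relative sum/diff check
S=P('scene')
for n in ('scene0','s7','s24'): print(n,[b for b in blobs(n)])
piv=np.array([.590,-.029,.2505]);u=np.array([.08,.997,0])/np.linalg.norm([.08,.997])
for th in(-.09,0,.09):
    d=u*np.cos(th)+np.array([0,0,1])*np.sin(th)
    print(th,[proj(S,piv+s*d).round(2) for s in(.1405,.1405+.019,-.1405,-.1595)])
E
```

```text
scene0 [(np.int32(16), [370.5, 162.75]), (np.int32(12), [349.25, 191.17]), (np.int32(15), [308.33, 218.93]), (np.int32(15), [303.33, 222.93]), (np.int32(108), [344.51, 228.16])]
s7 [(np.int32(14), [371.21, 155.0]), (np.int32(7), [332.71, 182.43]), (np.int32(13), [349.38, 191.15]), (np.int32(103), [349.31, 222.61]), (np.int32(6), [309.67, 227.17]), (np.int32(19), [303.47, 230.89])]
s24 [(np.int32(12), [370.58, 158.33]), (np.int32(7), [332.71, 182.43]), (np.int32(14), [349.43, 191.29]), (np.int32(8), [309.12, 223.0]), (np.int32(107), [347.09, 225.77]), (np.int32(17), [303.12, 226.88])]
-0.09 [array([370.41, 163.34]), array([373.98, 160.15]), array([308.05, 218.91]), array([303.07, 223.36])]
0 [array([370.98, 159.65]), array([374.66, 155.98]), array([307.91, 222.7 ]), array([302.95, 227.66])]
0.09 [array([371.34, 156.12]), array([375.09, 151.98]), array([308.07, 226.13]), array([303.18, 231.54])]
```

Request:
carry_out(plan=[[0,0,0,0,0,0],[0,0,0,0,0,0],[0,0,0,0,0,0],[0,0,0,0,0,0],[0,0,0,0,0,0],[0,0,0,0,0,0],[0,0,0,0,0,0],[0,0,0,0,0,0],[0,0,0,0,0,0],[0,0,0,0,0,0],[0,0,0,0,0,0],[0,0,0,0,0,0]])

```text
time_s: 32.98
tcp_pos: [0.4557, 0.0217, 0.4184]
eef_rot: [-179.9, 0.0, 175.5]
contact_force: [0.7, 0.5, -0.4]
gripper_width: 0.0283
```

```bash
python3 - <<'E'
from h import *
sshot('s25');tilt('s25'); print(r.close_job())
E
```

```text
s25 [('L', 0.014), ('bobx', 0.0038), ('boby', -0.0144), ('R', 0.0003)] mean 0.0009
the job is handed in; nothing more can be done
None
```

I handed the job in at about 33 s. The counter cylinder hangs in the right-hand groove and the beam looks level. The trim weight hangs on the left half of the bar, about 52 mm from the pivot. The interface gave no verdict.

- **Counter cylinder:** I eased it into the groove and lowered it at about 12 to 18 mm/s until the beam carried it down to the stop. It was then let go. The largest upward force I read on the wrist while seating it was about 3 N.
- **Trim weight:** I first let it go about 57 mm left of the pivot, and the beam settled at about -0.029 rad. I gripped it again, slid it about 5 mm toward the pivot and let it go.
- **Final checks:** In the last scene picture the beam tilt averaged +0.001 rad. The four separate readings ranged from -0.014 to +0.014 rad, which I put down to picture noise, and they had barely changed over the previous 2 s. Matching the counter's tab against an earlier picture gave -0.002 rad, though two other picture matches were too weak to use. The arm was clear of everything.
- **Not fully resolved:** In the pictures the trim weight's stem and foot overlap one of the stand's stop posts. I felt no contact force there, and the beam moved freely. I judged the bystanders only by eye, and none looked moved.

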